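# Scan and lock an ROV gripper kit

## Task

Take the scanner wand from its cradle and read the bar-code labels one by one, first the worm gear in the vise, then whichever parts are on the bench in this order: red bracket, steel rod eye, white jaw liner, aluminium manifold block; for each, hold the window about 8 cm from the label within about 30 degrees of square to it, and keep the beam steadily on the label's middle for a good second. Lay the scanner gently back in its cradle as it was and every loose part flat, label up, in the blue kit tray; only then turn the tray's yellow lock knob clockwise until it clicks past its detent and stays locked. Leave the bottle, jar and mug alone.

Things in the scene. Friction and masses are not known exactly. Their poses are not given: they have to be found in the camera images.
- scanner: hand-held bar-code scanner wand (about 180 g): black square handle 120 long (x) x 26 wide (y) x 26 high (z), yellow head on its +x end; origin at the centre of the handle's underside; starts in the cradle. Natural grip: across y, about x = +12 mm, z = 13 mm (near the centre of mass)
- scanner_head: the scanner's yellow head, rigid with it, 30 x 34 x 50 mm; origin at its glass window's centre, at (90, 0, -22) mm in the scanner's frame; +z is the scanning beam leaving the window, along (0.423, 0, -0.906) in the scanner's frame: 25 degrees forward of straight down when the handle is level. Lowest point 29 mm below the handle's underside
- cradle: fixed grey cradle, base 130 x 75 x 8 mm; origin under the seat centre at bench level; two saddles (each 12 mm thick, at x = -46 and +47 mm) whose seats are 50 mm above the bench between cheeks 31 mm apart that flare outward up to 74 mm; scanner lies in it along +x, head overhanging at the +x end
- cradle_seat (a point): where the scanner's origin belongs (on the cradle's axes, 50 mm above the bench)
- cradle_nose (a point): where the scanner's window centre belongs in the cradle
- vise: fixed small cast iron vise, 90 x 75 mm, jaws 64 mm high, clamping the bronze worm gear by its arbor; gear 73 mm across, top edge about 125 mm above the bench; origin centre of underside
- gear_label (a point): centre of the printed face of its 24 mm square white bar-code label; this point's z axis is the label's outward normal; it is in the middle of the worm gear's upper face, 100 mm above the bench, and leans 34 degrees from horizontal towards the vise's -x side
- tray: fixed blue kit tray in its dock, outside 150 (x) x 270 (y) x 23 mm high, walls and floor 5 mm thick, open-topped; origin at the centre of its underside; the dock's grey knob housing (70 x 70 x 34 mm) stands at x = +110 mm
- lock_knob (a joint): tray lock knob, rad: 0 unlocked, 1.0 locked, grows clockwise seen from above (stop at 1.15); sprung detent between: past 0.5 it snaps on to 1.0, short of it it springs back; about 0.15 N m
- lock_knob_grip (a point): middle of the knob's yellow grip bar, 57 mm above the bench, on the turning axis; bar 46 long along this point's x axis, 12 thick (y), 26 high, above a black disc 52 across
- bracket: red anodised L bracket: base 76 (x) x 46 (y) x 8 mm, flange 10 thick (x from -38 to -28 mm), 46 wide, rising to 38 mm; about 110 g; origin centre of the base's underside; best gripped by the flange, across x; absent in some starts
- bracket_label (a point): centre of the printed face of its 24 mm square white bar-code label; this point's z axis is the label's outward normal; at (12, 0, 9) mm in the part's frame, facing up
- rod_eye: polished steel rod eye lying flat, 20 mm thick: square shank 44 (x) x 24 (y), ring of 42 mm diameter centred at x = -40 mm, 16 mm threaded stub at +x; about 220 g; origin under the shank's middle; absent in some starts
- rod_eye_label (a point): centre of the printed face of its 24 mm square white bar-code label; this point's z axis is the label's outward normal; at (3, 0, 21) mm in the part's frame, facing up
- liner: white acetal jaw liner: 84 (x) x 30 (y) x 16 mm with shallow ribs at the -x end; about 70 g; origin centre of underside; absent in some starts
- liner_label (a point): centre of the printed face of its 24 mm square white bar-code label; this point's z axis is the label's outward normal; at (24, 0, 17) mm in the part's frame, facing up
- manifold: aluminium manifold block 56 (x) x 36 (y) x 26 mm; about 140 g; origin centre of underside; absent in some starts
- manifold_label (a point): centre of the printed face of its 24 mm square white bar-code label; this point's z axis is the label's outward normal; at (8, 0, 27) mm in the part's frame, facing up
- threadlock: bystander: red thread-locker bottle, 34 mm across, 90 high
- mug: bystander: blue mug, 80 mm across, 90 high
- grease_jar: bystander: white jar, 60 mm across, 55 high
There are look-alikes about, which are no part of the job. There is more than one size of the scanner; the job needs the smaller. Leave any pink look-alike of the liner alone.

How it is judged:
By the outcome, as a careful person would: the job done as asked, in the order asked, and still so for the second after the job is handed in, with the robot touching nothing.
Of bracket, rod_eye, liner, manifold only 3 to 4 are there at a start; the rules pass over those that are not, and their reading is None.
At some moment in a run one of bracket, rod_eye, liner, manifold may be knocked a few centimetres aside while the robot is not near it.
It also fails if it takes over 210 s, if anything falls off the work surface, if the arm or the gripper's body presses on something with over 40 N, if the wrist force passes 120 N, or if a joint passes its speed limit or range.

## Robot

A 6-joint arm with a two-finger parallel gripper is mounted at the origin on the work surface. World frame = base frame: x ahead of the robot, y to its left, z up, the work surface at z = 0. Lengths are in m, angles in rad, forces in N, time in s.
With the tool pointing down it reaches from about 0.275 to 1 m from the base axis. Payload 8.4 kg.
Tool frame: the origin (TCP) lies on the centre line of the jaws, within the pads' length; the fingertips stand 17 mm ahead of it and the grasp point (between the pads) lies 2 mm behind it (robot.tip_extent is the distance from the TCP to the fingertips, in m); z points along the fingers, y is the direction in which the jaws open and shut (so a half turn about z gives the same grasp; the last joint's range is limited). The gripper opens to 85 mm and grips with 20 to 120 N. Pads are 22 mm wide; open, the fingers measure 114 mm over their backs; the gripper's body (76 mm by 85 mm) begins 54 mm behind the grasp point. The pads swing forward as they close: fully open they stand 13 mm farther back than shut.
Start: joints at [1.325, 0.353, 1.633, -0, 1.155, -0.002], TCP at [0.151, 0.607, 0.248] pointing down, gripper open.
Joint ranges: [-2.63, 2.63], [-0.92, 2.1], [0.06, 2.66], [-1.3, 4.44], [0, 2.69], [-3.02, 3.02]. Speed limits (rad/s): [2.22, 2.22, 2.79, 3.14, 3.14, 3.14].

## Interface

Orientations are given as a unit quaternion [x, y, z, w].
In Python, from cell import robot gives the robot as it stands.
- The arm moves only by the tool move_arm, never from a script. Its argument "targets" is a list of rows, each a list of 5 numbers: the shift along the tool's x, y, z in m, then the turn about the tool's z in degrees, then the gripper's target within -1 to 1 (fully open at 1, half-way at 0, shut at -1). In form: [[dx, dy, dz, roll, gripper], ...]. A call has 1 to 8 rows; each row shifts and turns the commanded pose from where the row before left it, along the tool's axes as they then stand; what a row does not reach is not made up. A row lasts 1/10 s, in which the tool goes at most 50 mm and 8.59 degrees, less where a joint would pass 70% of its speed; a pose out of reach is approached as far as the arm can. A call with a gripper value outside its range is refused whole. The fingers move at their own pace and stop on an object; "force" is the grip in N (left out, the last holds). Time passes only in rows, so rows that do not move let the fingers close. It gives the time, the measured TCP pose, the force and the opening at its end, in the units of the state.
- robot.state(): the state, without advancing time (a new reading comes with each control period).
- robot.read_camera(name): name is "scene" or "top" or "wrist"; returns (picture, depth): 480x640x3 uint8, red, green, blue; 480x640 float32, m along the optical axis (not along the pixel's ray), 0 where there is no reading.
- robot.get_calibration(name): a dict with "camera_matrix" (3x3 intrinsics, pixels), "position" and "attitude" of the camera in the world; the wrist camera has in their place "mount" (4x4, takes a point from camera to tool coordinates, whose origin is the TCP and whose axes are the flange's). Camera axes: x right, y down, z forward; pixel columns grow to the right and rows downward; lengths in m; the calibration is good to about 2 mm. A picture is of the moment at which its call begins: read the wrist's pose just before it. get_calibration takes no time and is no camera call.
- robot.hand_in(): hands the job in, once; it reports no verdict.
The state is a dict: "clock": time; "qpos": joint angles; "joint_velocities": joint speeds; "joint_torque": joint torques, N m; "tool_pos": TCP position; "eef_rot": TCP orientation; "ft_force": force on the tool from outside, world axes, zero at the start; "ft_torque": the same for the moment, N m; "gripper_width": finger opening in m.
Only numpy, scipy, OpenCV 4.12 (cv2) and the standard library are available. Lean on these libraries where they do the work, as an engineer would, in place of code of your own. Each camera call takes 0.05 s, during which the arm holds its last target.

## Working session

There is one attempt and no reset: what is moved stays moved. The work goes in short steps, Python scripts to look and compute and a tool call to move; the robot and the scene stay as the last step left them, time stands still between calls to the robot, and variables do not carry over. Pictures are saved under pics/ and viewed, and the job is handed in when it is done.

Besides the shell and the picture viewer there is one more tool, called by a JSON object that holds its "op" and its "data", one argument or row to a line. move_arm: Moves the arm, as the interface text tells. Its arguments: {"type":"object","properties":{"targets":{"type":"array","items":{"type":"array","items":{"type":"number"}}},"force":{"type":"number"}},"required":["targets"]}

```bash
ls; mkdir -p pics; python3 - <<'E'
from cell import robot
import cv2,numpy as np
print(robot.state())
for n in ["scene","top"]:
    p,d=robot.read_camera(n); cv2.imwrite(f"pics/{n}0.png",p[:,:,::-1]); np.save(f"pics/{n}0d.npy",d)
for n in ["scene","top","wrist"]: print(n,robot.get_calibration(n))
print(robot.tip_extent)
E
```

```text
pics
{'clock': 0.0, 'qpos': array([ 1.32463162e+00,  3.53719247e-01,  1.63414057e+00,  3.76623944e-05,
        1.15517743e+00, -2.39730206e-03]), 'joint_velocities': array([ 6.80049886e-04,  1.30505135e-04,  8.75724035e-04, -9.91522968e-04,
       -4.95842782e-05,  6.57037836e-04]), 'joint_torque': array([-6.19599123e-04, -6.05277872e+01, -3.42035437e+01,  1.75778939e-05,
        9.92881571e-03,  1.71470475e-05]), 'tool_pos': array([0.15072749, 0.60608675, 0.2475145 ]), 'eef_rot': array([ 1.21589675e-01,  9.92580188e-01, -7.14590553e-04, -1.06626526e-04]), 'ft_force': array([-0.70529413, -0.21357167,  0.36275656]), 'ft_torque': array([ 0.01652766, -0.0405593 , -0.01973846]), 'gripper_width': 0.08580487110847834}
scene {'camera_matrix': array([[444.23362824,   0.        , 320.89455409],
       [  0.        , 444.23362824, 238.49028855],
       [  0.        ,   0.        ,   1.        ]]), 'position': array([1.34757949, 0.02276294, 0.66989285]), 'attitude': array([ 0.62037345,  0.6269542 , -0.33409206, -0.33233674])}
top {'camera_matrix': array([[578.25204612,   0.        , 324.46430591],
       [  0.        , 578.25204612, 241.69335239],
       [  0.        ,   0.        ,   1.        ]]), 'position': array([0.37774663, 0.01641698, 1.41817804]), 'attitude': array([ 0.71343704, -0.69962063,  0.02008761, -0.03369051])}
wrist {'camera_matrix': array([[411.68011584,   0.        , 320.49401685],
       [  0.        , 411.68011584, 239.5030029 ],
       [  0.        ,   0.        ,   1.        ]]), 'mount': array([[ 4.67884307e-05, -9.66162372e-01, -2.57934620e-01,
         6.47256383e-02],
       [ 9.99999948e-01,  1.27707585e-04, -2.96966088e-04,
        -1.86580442e-03],
       [ 3.19857667e-04, -2.57934593e-01,  9.66162328e-01,
        -1.25830676e-01],
       [ 0.00000000e+00,  0.00000000e+00,  0.00000000e+00,
         1.00000000e+00]])}
0.017
```

View pics/scene0.png

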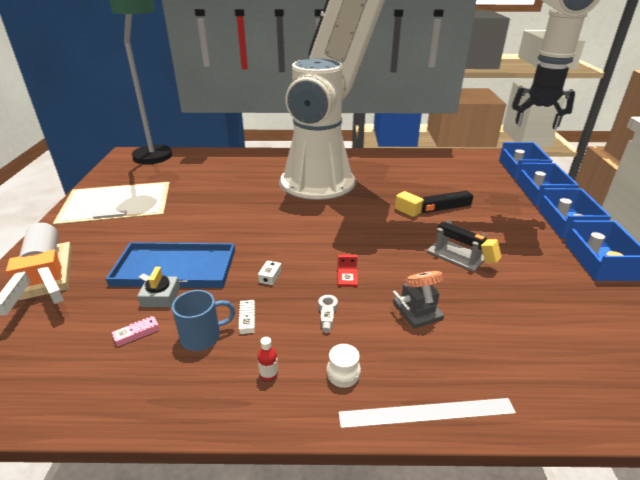

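View pics/top0.png

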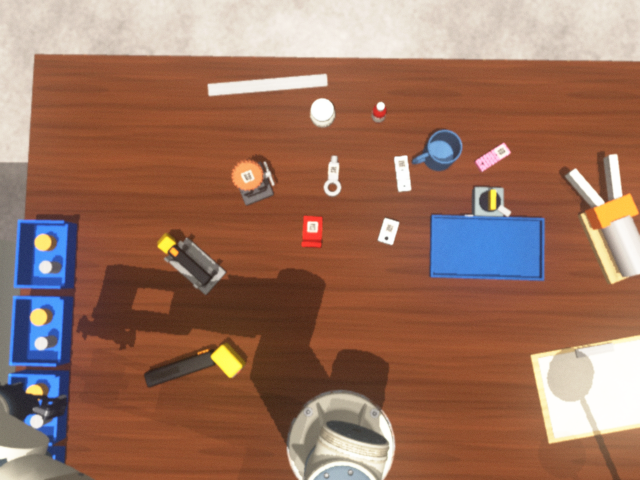

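```bash
cat > h.py <<'E'
from cell import robot
import cv2,numpy as np
from scipy.spatial.transform import Rotation as R
def st():
    s=robot.state(); return s
def cam(n,s=None):
    c=robot.get_calibration(n);K=c["camera_matrix"]
    if n=="wrist":
        s=s or st(); T=np.eye(4);T[:3,:3]=R.from_quat(s["eef_rot"]).as_matrix();T[:3,3]=s["tool_pos"]
        M=T@c["mount"];return K,M[:3,:3],M[:3,3]
    return K,R.from_quat(c["attitude"]).as_matrix(),np.array(c["position"])
def ray(C,px,z):
    K,Rm,t=C;px=np.atleast_2d(px).astype(float)
    d=np.c_[(px-K[:2,2])/K[0,0],np.ones(len(px))]@Rm.T
    k=(z-t[2])/d[:,2];return t+d*k[:,None]
def proj(C,P):
    K,Rm,t=C;p=(np.atleast_2d(P)-t)@Rm;return p[:,:2]/p[:,2:]*K[0,0]+K[:2,2]
def cloud(C,d):
    K,Rm,t=C;v,u=np.mgrid[:d.shape[0],:d.shape[1]]
    p=np.stack([(u-K[0,2])/K[0,0],(v-K[1,2])/K[0,0],np.ones(d.shape)],-1)*d[...,None]
    return p@Rm.T+t
def snap(n,name):
    s=st();C=cam(n,s);p,d=robot.read_camera(n)
    cv2.imwrite(f"pics/{name}.png",p[:,:,::-1]);np.savez(f"pics/{name}.npz",p=p,d=d,R=C[1],t=C[2],K=C[0])
    return C,p,d
def load(name):
    z=np.load(f"pics/{name}.npz");return (z['K'],z['R'],z['t']),z['p'],z['d']
def yaw(s=None):
    s=s or st();X=R.from_quat(s["eef_rot"]).as_matrix()[:,0];return np.degrees(np.arctan2(X[1],X[0]))
def tilt(s=None):
    s=s or st();Z=R.from_quat(s["eef_rot"]).as_matrix()[:,2];return Z
def w180(a): return (a+180)%360-180
def plan(xyz,yw=None,half=False):
    """shift first then roll; prints tool-frame shift (mm) and roll"""
    s=st();Rm=R.from_quat(s["eef_rot"]).as_matrix();p=s["tool_pos"]
    d=Rm.T@(np.array(xyz)-p);y0=yaw(s)
    print("now",np.round(p*1e3,1),"yaw",round(y0,1),"j6",round(np.degrees(s["qpos"][5]),1),"clk",round(s["clock"],2),"w",round(s["gripper_width"]*1e3,1))
    print(" shift mm",np.round(d*1e3,1),"dist",round(np.linalg.norm(d)*1e3))
    if yw is not None:
        for a in ([yw,yw+180] if half else [yw]):
            j1=np.degrees(np.arctan2(xyz[1],xyz[0])); j6=-w180(a-j1-90)
            j60=np.degrees(s["qpos"][5]);
            r=-w180(a-y0)
            print(" yaw",round(w180(a),1),"roll",round(r,1),"predicted j6 (tool x ccw = -)",round(j6,1))
E
python3 - <<'E'
from h import *
import numpy as np
C=cam("top");p=cv2.imread("pics/top0.png")[:,:,::-1];d=np.load("pics/top0d.npy")
P=cloud(C,d)
print("bench z", np.median(P[300:330,240:260,2]),P[60:70,400:600,2].mean())
hsv=cv2.cvtColor(np.ascontiguousarray(p),cv2.COLOR_RGB2HSV)
for nm,(u,v) in dict(gear=(247,177),knob=(492,200),tray=(487,247),scn=(195,262),rodring=(333,188),rodsh=(334,172),liner=(403,173),man=(389,232),brk=(313,230),head=(167,243),bighead=(228,362),mug=(443,150),jar=(322,110),bottle=(379,111)).items():
    print(nm,np.round(P[v,u],3))
E
```

```text
bench z -0.000259636112152406 0.008019959602372078
gear [0.625 0.225 0.099]
knob [ 0.586 -0.347  0.068]
tray [ 0.48  -0.353  0.002]
scn [0.427 0.346 0.067]
rodring [ 0.62   0.026 -0.002]
rodsh [0.657 0.025 0.015]
liner [ 0.658 -0.145  0.012]
man [ 0.51  -0.111  0.025]
brk [0.513 0.073 0.009]
head [0.47  0.411 0.079]
bighead [0.194 0.265 0.047]
mug [ 0.718 -0.244  0.005]
jar [0.799 0.056 0.055]
bottle [ 0.795 -0.08   0.067]
```

```bash
python3 - <<'E'
import cv2
p=cv2.imread("pics/top0.png")
a=cv2.resize(p[140:300,140:300],(560,560),interpolation=cv2.INTER_CUBIC)
cv2.imwrite("pics/cropL.png",a)
a=cv2.resize(p[130:290,280:560],(800,457),interpolation=cv2.INTER_CUBIC)
cv2.imwrite("pics/cropR.png",a)
E
```

```text
(no output)
```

View pics/cropL.png

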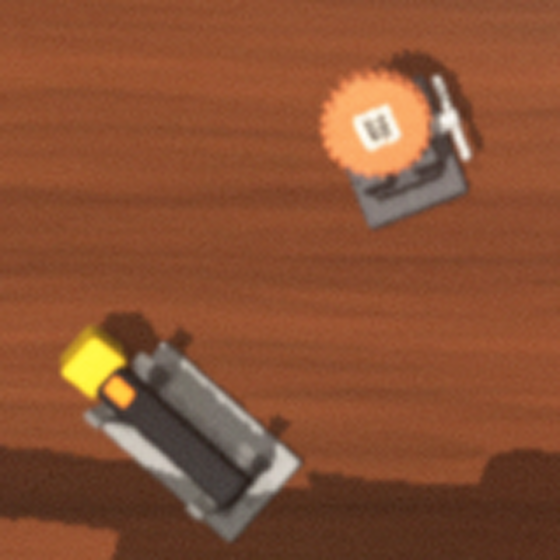

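View pics/cropR.png

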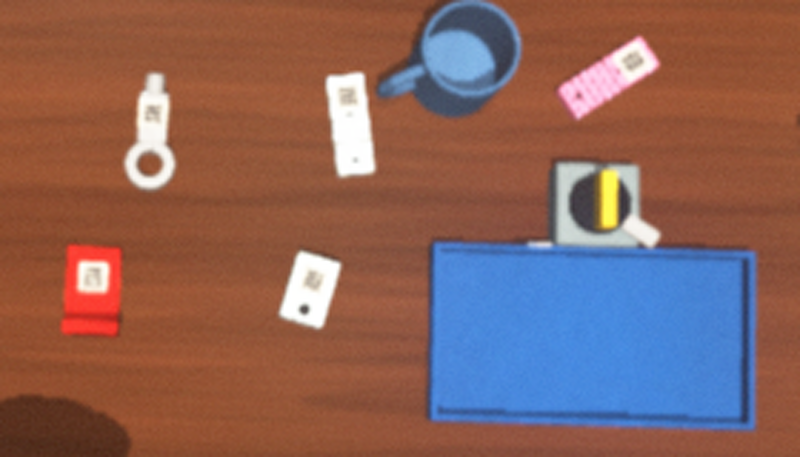

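```bash
python3 - <<'E'
from h import *
plan([.43,.35,.25],52,True)
C=cam("top");p=cv2.imread("pics/top0.png")[:,:,::-1].copy();d=np.load("pics/top0d.npy");P=cloud(C,d)
hsv=cv2.cvtColor(p,cv2.COLOR_RGB2HSV)
# gear plane
m=np.zeros(d.shape,bool);m[155:200,225:268]=1
m&=(P[...,2]>.075)&(hsv[...,1]>90)&(hsv[...,2]>120)
Q=P[m];c=np.median(Q,0);
for _ in range(5):
    u,s,v=np.linalg.svd(Q-Q.mean(0),full_matrices=False);n=v[2]*np.sign(v[2][2]);r=(Q-Q.mean(0))@n;Q=Q[abs(r)<.006]
print("gear",Q.mean(0),"n",n,"lean",np.degrees(np.arccos(n[2])),"az",np.degrees(np.arctan2(n[1],n[0])),len(Q),r.std(),Q.min(0),Q.max(0))
E
```

```text
now [150.8 606.1 247.6] yaw 166.0 j6 -0.1 clk 0.1 w 85.3
 shift mm [-332.8 -181.2   -2.1] dist 379
 yaw 52 roll 114.0 predicted j6 (tool x ccw = -) 77.1
 yaw -128 roll -66.0 predicted j6 (tool x ccw = -) -102.9
gear [0.63156749 0.22401827 0.10213952] n [-0.78534605 -0.34906432  0.51125891] lean 59.25227817129192 az -156.0361930043671 96 0.0025159243118378586 [0.61488982 0.19072664 0.09229902] [0.64892234 0.25824534 0.11272246]
```

{"op": "move_arm", "data": {
  "targets": [
    [-0.042,-0.023,0,0,1],
    [-0.042,-0.023,0,0,1],
    [-0.042,-0.023,0,0,1],
    [-0.042,-0.023,0,0,1],
    [-0.042,-0.023,0,0,1],
    [-0.042,-0.023,0,0,1],
    [-0.042,-0.023,0,0,1],
    [-0.038,-0.02,0,0,1]
  ]
}}

```text
clock: 0.9
tool_pos: [0.4306, 0.3488, 0.2481]
eef_rot: [0.122, 0.993, -0.0, -0.0]
ft_force: [0.3, -0.0, 0.3]
gripper_width: 0.0852
```

{"op": "move_arm", "data": {
  "targets": [
    [0,0,0,8.5,1],
    [0,0,0,8.5,1],
    [0,0,0,8.5,1],
    [0,0,0,8.5,1],
    [0,0,0,8.5,1],
    [0,0,0,8.5,1],
    [0,0,0,8.5,1],
    [0,0,0,8.5,1]
  ]
}}

```text
clock: 1.7
tool_pos: [0.4291, 0.3505, 0.2479]
eef_rot: [0.658, 0.753, -0.0, -0.0]
ft_force: [0.3, 0.2, 0.2]
gripper_width: 0.0859
```

{"op": "move_arm", "data": {
  "targets": [
    [0,0,0,8.5,1],
    [0,0,0,8.5,1],
    [0,0,0,8.5,1],
    [0,0,0,8.5,1],
    [0,0,0,8.5,1],
    [0,0,0,3.5,1],
    [0,0,0,0,1]
  ]
}}

```text
clock: 2.4
tool_pos: [0.4292, 0.3506, 0.248]
eef_rot: [0.899, 0.438, -0.0, 0.0]
ft_force: [0.3, 0.8, -0.1]
gripper_width: 0.0859
```

```bash
python3 - <<'E'
from h import *
plan([.43,.35,.25],52,True);print(tilt())
snap("wrist","w1")
E
```

```text
now [429.2 350.6 248. ] yaw 52.0 j6 77.1 clk 2.4 w 85.9
 shift mm [ 0.1  1.  -2. ] dist 2
 yaw 52 roll -0.0 predicted j6 (tool x ccw = -) 77.1
 yaw -128 roll 180.0 predicted j6 (tool x ccw = -) -102.9
[-4.95673057e-04 -4.08350167e-04 -9.99999794e-01]
```

View pics/w1.png

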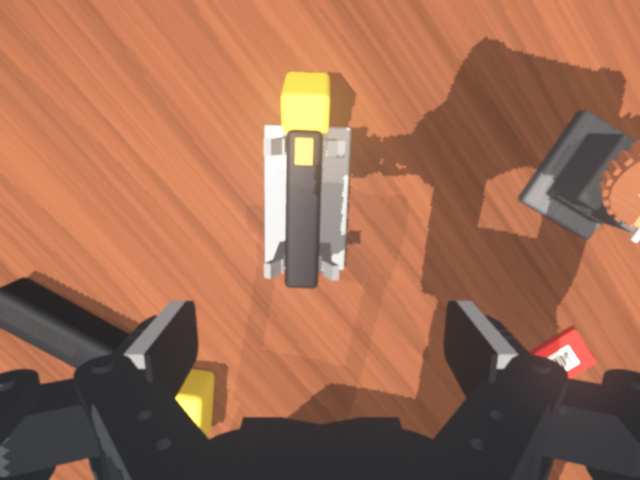

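```bash
cat > scn.py <<'E'
from h import *
import sys
def handle(name,z=.076):
    C,p,d=load(name);P=cloud(C,d)
    g=p.max(2).astype(int);m=(g<75)&(P[...,2]>.060)&(P[...,2]<.095)
    m[:100]=0;m[310:]=0;m[:,:240]=0;m[:,360:]=0
    m=cv2.morphologyEx(m.astype(np.uint8),cv2.MORPH_OPEN,np.ones((5,5)))
    n,l,s,c=cv2.connectedComponentsWithStats(m);k=1+np.argmax(s[1:,4]);m=l==k
    cs,_=cv2.findContours(m.astype(np.uint8),cv2.RETR_EXTERNAL,cv2.CHAIN_APPROX_NONE)
    q=ray(C,cs[0][:,0,:],z)[:,:2];rc=cv2.minAreaRect((q*1e3).astype(np.float32))
    print(s[k],rc,"median z",np.median(P[m][:,2]));print(cv2.boxPoints(rc))
handle(sys.argv[1])
E
python3 scn.py w1
python3 - <<'E'
from h import *
C,p,d=load("w1");P=cloud(C,d)
for v in (160,200,240,270):
    row=p[v,255:360].max(1); print(v,row.tolist())
print("seat z",P[200,275],P[200,340],P[200,304],P[100,305])
E
```

```text
160 [219, 220, 222, 224, 223, 223, 221, 219, 220, 231, 249, 254, 254, 254, 254, 254, 254, 254, 254, 254, 254, 254, 254, 254, 254, 254, 254, 254, 254, 254, 250, 208, 142, 134, 142, 150, 156, 159, 178, 244, 255, 255, 255, 255, 255, 255, 255, 255, 255, 255, 255, 255, 255, 255, 255, 255, 255, 254, 191, 147, 144, 143, 137, 130, 122, 120, 132, 160, 186, 198, 201, 200, 201, 200, 201, 200, 200, 199, 200, 200, 199, 198, 198, 198, 197, 198, 197, 197, 196, 196, 196, 194, 190, 172, 156, 150, 148, 146, 144, 144, 142, 140, 139, 142, 141]
200 [216, 217, 217, 215, 216, 214, 215, 214, 211, 221, 240, 250, 251, 252, 252, 252, 252, 252, 252, 252, 252, 252, 252, 251, 251, 251, 251, 251, 251, 247, 225, 157, 115, 114, 124, 130, 132, 133, 132, 132, 131, 131, 131, 130, 130, 127, 126, 126, 125, 125, 124, 123, 123, 122, 120, 120, 118, 119, 118, 116, 113, 105, 99, 95, 97, 120, 149, 164, 164, 165, 165, 165, 164, 165, 165, 165, 164, 165, 164, 164, 163, 164, 164, 165, 166, 165, 168, 188, 224, 242, 242, 223, 186, 180, 187, 191, 191, 188, 189, 192, 195, 197, 196, 197, 198]
240 [222, 223, 221, 218, 214, 213, 211, 207
[... 903 characters left out ...]
 199, 203, 203, 200, 200, 203, 202, 200, 192, 185, 181, 180, 180, 181, 181, 182, 179, 179, 180, 181]
seat z [0.39925019 0.3767829  0.00745855] [0.44531645 0.34101015 0.00855111] [0.42905917 0.36811558 0.07623282] [0.47279246 0.42174631 0.07699626]Traceback (most recent call last):
  File "scn.py", line 12, in <module>
    handle(sys.argv[1])
    ~~~~~~^^^^^^^^^^^^^
  File "scn.py", line 8, in handle
    n,l,s,c=cv2.connectedComponentsWithStats(m);k=1+np.argmax(s[1:,4]);m=l==k
                                                    ~~~~~~~~~^^^^^^^^^
    return _wrapfunc(a, 'argmax', axis=axis, out=out, **kwds)
    return bound(*args, **kwds)
ValueError: attempt to get argmax of an empty sequence
```

```bash
sed -i 's/m=(g<75)&(P\[...,2\]>.060)/m=(P[...,2]>.070)\&(p.max(2).astype(int)-p.min(2)<60)/; s/m\[:100\]=0/m[:125]=0/' scn.py; python3 scn.py w1
python3 - <<'E'
from h import *
C,p,d=load("w1");P=cloud(C,d)
m=(P[...,2]>.07)&(P[...,2]<.09);m[:125]=0;m[310:]=0;m[:,:240]=0;m[:,360:]=0
L=[];Rr=[]
for v in range(165,262,4):
    c=np.where(m[v])[0]; L.append((c.min(),v));Rr.append((c.max(),v))
a=ray(C,L,.076)[:,:2];b=ray(C,Rr,.076)[:,:2];mid=(a+b)/2
print("width",np.linalg.norm(a-b,axis=1).mean())
u,s,vv=np.linalg.svd(mid-mid.mean(0));dr=vv[0]*np.sign(vv[0][1]);print("yaw",np.degrees(np.arctan2(dr[1],dr[0])),"mid",mid.mean(0))
col=[v for v in range(125,310) if m[v,303]];e=ray(C,[(303.5,col[-1]+.5)],.076)[0,:2]
print("rear end",e,col[-1]); mm=mid.mean(0)
ce=mm+dr*((e-mm)@dr); print("axis rear",ce,"origin",ce+dr*.06,"grip",ce+dr*.072)
E
```

```text
[ 285  131   38  157 4793] ((422.0604553222656, 361.1634216308594), (116.73289489746094, 25.665420532226562), 50.05012512207031) median z 0.07603018792437438
[[374.74472 324.65942]
 [394.42    308.1792 ]
 [469.3762  397.66742]
 [449.7009  414.14764]]
width 0.024970097750183093
yaw 49.91790504326256 mid [0.42186218 0.36092568]
rear end [0.38612745 0.31497877] 287
axis rear [0.38441123 0.31642304] origin [0.42304431 0.3623304 ] grip [0.43077092 0.37151187]
```

```bash
python3 - <<'E'
from h import *
plan([.59,.18,.30],24)
E
```

```text
now [429.2 350.6 248. ] yaw 52.1 j6 77.0 clk 2.45 w 85.8
 shift mm [-36.  231.7 -52. ] dist 240
 yaw 24 roll 28.1 predicted j6 (tool x ccw = -) 83.0
```

{"op": "move_arm", "data": {
  "targets": [
    [-0.007,0.044,-0.01,0,1],
    [-0.007,0.044,-0.01,0,1],
    [-0.007,0.044,-0.01,0,1],
    [-0.007,0.044,-0.01,0,1],
    [-0.008,0.056,-0.012,8,1],
    [0,0,0,8,1],
    [0,0,0,8,1],
    [0,0,0,4,1]
  ]
}}

```text
clock: 3.25
tool_pos: [0.585, 0.1845, 0.2984]
eef_rot: [0.979, 0.206, -0.0, 0.0]
ft_force: [0.0, 0.2, -0.9]
gripper_width: 0.0851
```

```bash
python3 - <<'E'
from h import *
plan([.52,-.03,.36],0)
snap("wrist","w2");print(st()["joint_velocities"])
E
```

```text
now [585.  184.5 298.4] yaw 23.8 j6 83.6 clk 3.25 w 85.1
 shift mm [-146.   170.   -61.6] dist 232
 yaw 0 roll 23.8 predicted j6 (tool x ccw = -) 86.7
[ 0.0067155  -0.00356681  0.00093437 -0.00048917 -0.00032195 -0.15389022]
```

View pics/w2.png

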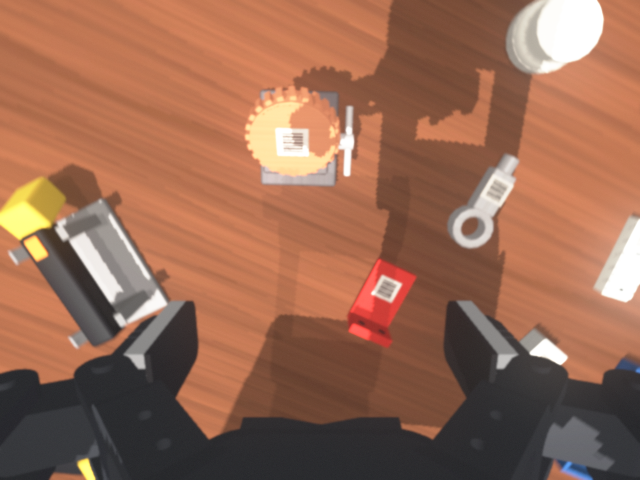

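{"op": "move_arm", "data": {
  "targets": [
    [-0.029,0.034,-0.012,0,1],
    [-0.029,0.034,-0.012,0,1],
    [-0.029,0.034,-0.012,0,1],
    [-0.029,0.034,-0.012,0,1],
    [-0.03,0.034,-0.012,8,1],
    [0,0,0,8,1],
    [0,0,0,8,1],
    [0,0,0,0,1]
  ]
}}

```text
clock: 4.1
tool_pos: [0.5205, -0.0299, 0.3588]
eef_rot: [1.0, 0.0, 0.0, -0.0]
ft_force: [0.4, -0.1, -0.1]
gripper_width: 0.0852
```

```bash
python3 - <<'E'
from h import *
snap("wrist","w3");snap("top","t3")
C,p,d=load("w2");P=cloud(C,d)
hsv=cv2.cvtColor(p,cv2.COLOR_RGB2HSV)
m=(P[...,2]>.08)&(P[...,2]<.13);m[:80]=0;m[185:]=0;m[:,:240]=0;m[:,338:]=0
Q=P[m]
for _ in range(8):
    n=np.linalg.svd(Q-Q.mean(0),full_matrices=False)[2][2];n*=np.sign(n[2]);r=(Q-Q.mean(0))@n;Q=Q[abs(r)<max(.0025,2*r.std()*.8)]
print("gear",Q.mean(0),"n",n,"lean",np.degrees(np.arccos(n[2])),"az",np.degrees(np.arctan2(n[1],n[0])),len(Q),m.sum())
w=(hsv[...,1]<70)&(hsv[...,2]>150)&m
w[:,325:]=0;w[:,265:]=w[:,265:];
k=cv2.morphologyEx(w.astype(np.uint8),cv2.MORPH_CLOSE,np.ones((7,7)));k=cv2.morphologyEx(k,cv2.MORPH_OPEN,np.ones((9,9)))
nn,l,s,c=cv2.connectedComponentsWithStats(k);print(s,c)
for i in range(1,nn):
    mm=l==i;print("label",np.median(P[mm],0),P[mm].mean(0))
    cs,_=cv2.findContours(mm.astype(np.uint8),cv2.RETR_EXTERNAL,cv2.CHAIN_APPROX_NONE);print(cv2.minAreaRect(cs[0]))
m=(P[...,2]>.004)&(P[...,2]<.03);m[:80]=0;m[200:]=0;m[:,:240]=0;m[:,345:]=0
print("vise base",P[m].mean(0))
E
```

```text
gear [0.62996841 0.22601045 0.10219157] n [-0.5150535  -0.21583508  0.82953909] lean 33.94857921104097 az -157.26369839789749 5109 6501
[[     0      0    640    480 306239]
 [   275    127     34     30    961]] [[319.58788397 239.80620692]
 [291.4942768  141.9219563 ]]
label [0.62728211 0.22527987 0.10164477] [0.6271195  0.22519143 0.1028927 ]
((291.5, 141.5), (29.0, 33.0), 90.0)
vise base [0.61481128 0.2119693  0.01389908]
```

View pics/w3.png

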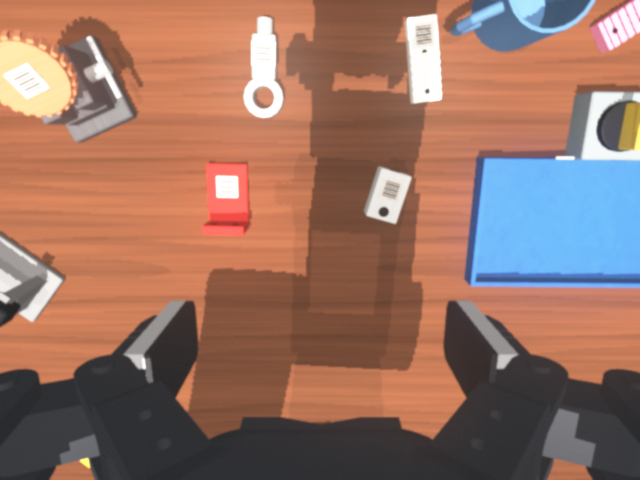

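```bash
cat > parts.py <<'E'
from h import *
import sys
H=dict(bracket=.008,rod_eye=.020,liner=.016,manifold=.026)
DIM=dict(liner=(84,30),manifold=(56,36),bracket=(76,46))
def blobs(name,boxes,zmin=.004):
    C,p,d=load(name);P=cloud(C,d);out={}
    hsv=cv2.cvtColor(p,cv2.COLOR_RGB2HSV)
    for k,(u0,v0,u1,v1) in boxes.items():
        sub=p[v0:v1,u0:u1];hs=hsv[v0:v1,u0:u1]
        if k=="bracket": m=((hs[...,0]<5)|(hs[...,0]>174))&(hs[...,1]>190)&(hs[...,2]>110)
        else: m=(hs[...,1]<60)&(hs[...,2]>85)
        m=cv2.morphologyEx(m.astype(np.uint8),cv2.MORPH_CLOSE,np.ones((5,5)));m=cv2.morphologyEx(m,cv2.MORPH_OPEN,np.ones((3,3)))
        n,l,s,c=cv2.connectedComponentsWithStats(m);i=1+np.argmax(s[1:,4]);m=(l==i).astype(np.uint8)
        cs,_=cv2.findContours(m,cv2.RETR_EXTERNAL,cv2.CHAIN_APPROX_NONE);cn=max(cs,key=len)[:,0,:]+[u0,v0]
        q=(ray(C,cn,H[k])[:,:2]*1e3).astype(np.float32);rc=cv2.minAreaRect(q)
        M=cv2.moments(q.reshape(-1,1,2));cen=(M['m10']/M['m00'],M['m01']/M['m00'])
        print(k,"px area",s[i,4],"rect c",np.round(rc[0],1),"size",np.round(rc[1],1),"ang",round(rc[2],1),"centroid",np.round(cen,1))
        out[k]=(rc,cen,q)
    return out
if __name__=="__main__":
    blobs("w3",dict(bracket=(195,150,260,245),rod_eye=(235,8,295,125),liner=(397,5,450,112),manifold=(355,158,420,230)))
    blobs("t3",dict(bracket=(295,210,330,255),rod_eye=(318,148,348,202),liner=(390,148,414,197),manifold=(373,212,402,250)))
    blobs("w2",dict(bracket=(340,250,420,350),rod_eye=(440,150,525,255)))
E
python3 parts.py
```

```text
Traceback (most recent call last):
  File "parts.py", line 21, in <module>
    blobs("w3",dict(bracket=(195,150,260,245),rod_eye=(235,8,295,125),liner=(397,5,450,112),manifold=(355,158,420,230)))
    ~~~~~^^^^^^^^^^^^^^^^^^^^^^^^^^^^^^^^^^^^^^^^^^^^^^^^^^^^^^^^^^^^^^^^^^^^^^^^^^^^^^^^^^^^^^^^^^^^^^^^^^^^^^^^^^^^^^^
  File "parts.py", line 13, in blobs
    n,l,s,c=cv2.connectedComponentsWithStats(m);i=1+np.argmax(s[1:,4]);m=(l==i).astype(np.uint8)
                                                    ~~~~~~~~~^^^^^^^^^
ValueError: attempt to get argmax of an empty sequence
```

```bash
python3 - <<'E'
import cv2,numpy as np
p=cv2.imread("pics/w3.png")
a=cv2.resize(p[0:250,190:460],(800,741)[:2],interpolation=cv2.INTER_CUBIC)
a=cv2.resize(a,(640,593));cv2.imwrite("pics/w3c.png",a)
E
```

```text
(no output)
```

View pics/w3c.png

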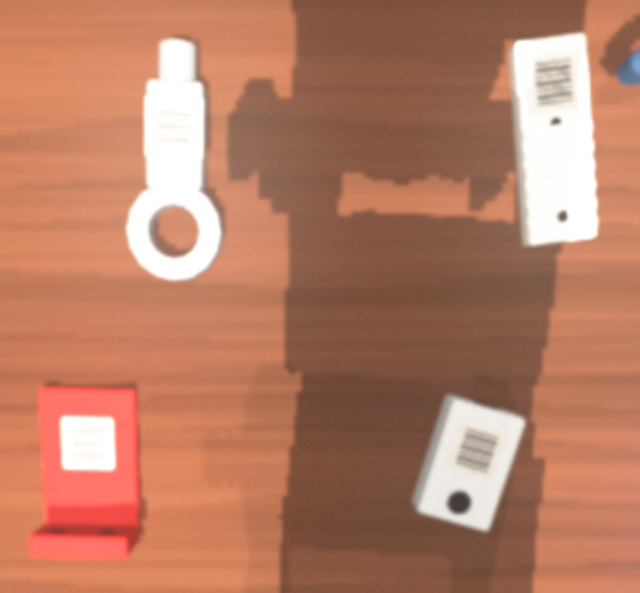

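```bash
python3 - <<'E'
from h import *
for n,pts in (("w3",[(215,207),(240,180),(225,229),(225,150),(260,180)]),("t3",[(307,232),(318,235),(312,244),(312,215),(330,235)]),("w2",[(400,280),(365,310)])):
    C,p,d=load(n);h=cv2.cvtColor(p,cv2.COLOR_RGB2HSV)
    print(n,[(h[v,u].tolist()) for u,v in pts])
E
sed -i 's/m=((hs\[...,0\]<5).*/m=((hs[...,0]<4)|(hs[...,0]>174))\&(hs[...,1]>170)\&(hs[...,2]>90)|(hs[...,1]<60)\&(hs[...,2]>150)/' parts.py; python3 parts.py
```

```text
w3 [[2, 150, 255], [2, 149, 255], [2, 149, 255], [9, 140, 209], [9, 146, 217]]
t3 [[2, 179, 238], [2, 201, 236], [2, 205, 235], [8, 163, 125], [22, 20, 247]]
w2 [[1, 183, 230], [1, 185, 240]]
bracket px area 578 rect c [481.9  78.1] size [48.6 22.1] ang 87.4 centroid [482.5  76.2]
rod_eye px area 2420 rect c [648.1  28.9] size [42.8 99. ] ang 88.7 centroid [641.6  28.3]
liner px area 2824 rect c [ 657.3 -140.6] size [86.1 34.6] ang 7.5 centroid [ 656.7 -140.6]
manifold px area 1812 rect c [ 514.5 -106.4] size [40.6 58.2] ang 74.2 centroid [ 514.5 -106.5]
bracket px area 956 rect c [508.5  67.1] size [108.2  66.1] ang 1.1 centroid [507.9  63.2]
rod_eye px area 1329 rect c [649.6  23.2] size [131.2  61.1] ang 1.0 centroid [648.1  21.6]
liner px area 1176 rect c [ 659.2 -140.8] size [119.3  56.4] ang 0.7 centroid [ 659.3 -140.7]
manifold px area 519 rect c [ 519.6 -102.5] size [77.6 60.3] ang 1.0 centroid [ 521.6 -104.4]
bracket px area 2844 rect c [503.5  73.3] size [91.5 57.8] ang 0.8 centroid [504.5  73.9]
rod_eye px area 2935 rect c [646.5  26.9] size [47.7 98.2] ang 77.8 centroid [641.1  31.6]
```

```bash
cat > parts.py <<'E'
from h import *
import sys
H=dict(bracket=.008,rod_eye=.020,liner=.016,manifold=.026)
def blobs(name,boxes,tol=.003):
    C,p,d=load(name);P=cloud(C,d);out={}
    for k,(u0,v0,u1,v1) in boxes.items():
        z=P[v0:v1,u0:u1,2];m=(abs(z-H[k])<tol).astype(np.uint8)
        m=cv2.morphologyEx(m,cv2.MORPH_OPEN,np.ones((2,2)))
        n,l,s,c=cv2.connectedComponentsWithStats(m);i=1+np.argmax(s[1:,4]);m=(l==i).astype(np.uint8)
        cs,_=cv2.findContours(m,cv2.RETR_EXTERNAL,cv2.CHAIN_APPROX_NONE);cn=max(cs,key=len)[:,0,:]+[u0,v0]
        q=(ray(C,cn,H[k])[:,:2]*1e3).astype(np.float32);rc=cv2.minAreaRect(q)
        M=cv2.moments(q.reshape(-1,1,2));cen=(M['m10']/M['m00'],M['m01']/M['m00'])
        a=rc[2] if rc[1][0]>rc[1][1] else rc[2]-90
        print(k,"area",s[i,4],"rect c",np.round(rc[0],1),"size",np.round(rc[1],1),"longaxis",round(w180(a),1),"centroid",np.round(cen,1))
        out[k]=(rc,cen,q)
    return out
if __name__=="__main__":
    blobs("w3",dict(bracket=(195,150,260,245),rod_eye=(235,8,295,125),liner=(397,5,450,112),manifold=(355,158,420,230)))
    blobs("t3",dict(bracket=(295,210,330,255),rod_eye=(318,148,348,202),liner=(390,148,414,197),manifold=(373,212,402,250)))
    blobs("w2",dict(bracket=(340,250,420,350),rod_eye=(440,150,525,255)))
E
python3 parts.py
```

```text
bracket area 2261 rect c [513.1  75.1] size [46.4 68.1] longaxis -1.3 centroid [513.7  75.2]
rod_eye area 1935 rect c [646.7  27.9] size [40.7 98.1] longaxis -1.3 centroid [637.5  27.5]
liner area 1091 rect c [ 679.4 -139.5] size [36.9 30.4] longaxis 7.5 centroid [ 679.8 -139.5]
manifold area 1583 rect c [ 512.6 -108.8] size [36.5 55.9] longaxis -16.5 centroid [ 512.7 -108.9]
bracket area 101 rect c [530.5  71.3] size [29.6 39.3] longaxis -88.9 centroid [532.   71.9]Traceback (most recent call last):
  File "parts.py", line 19, in <module>
    blobs("t3",dict(bracket=(295,210,330,255),rod_eye=(318,148,348,202),liner=(390,148,414,197),manifold=(373,212,402,250)))
    ~~~~~^^^^^^^^^^^^^^^^^^^^^^^^^^^^^^^^^^^^^^^^^^^^^^^^^^^^^^^^^^^^^^^^^^^^^^^^^^^^^^^^^^^^^^^^^^^^^^^^^^^^^^^^^^^^^^^^^^^
  File "parts.py", line 9, in blobs
    n,l,s,c=cv2.connectedComponentsWithStats(m);i=1+np.argmax(s[1:,4]);m=(l==i).astype(np.uint8)
                                                    ~~~~~~~~~^^^^^^^^^
    return _wrapfunc(a, 'argmax', axis=axis, out=out, **kwds)
    return bound(*args, **kwds)
ValueError: attempt to get argmax of an empty sequence
```

```bash
python3 - <<'E'
from parts import *
r=blobs("w3",dict(liner=(397,5,450,112)),.006)
C,p,d=load("w3")
for n,px,z in (("brk",(227,187.5),.009),("rod",(263.5,52.5),.021),("lin",(424,34),.017),("man",(391,189.5),.027)): print(n,ray(C,px,z))
C,p,d=load("w2");
for n,px,z in (("brk",(387.5,289),.009),("rod",(497,189.5),.021)): print(n,ray(C,px,z))
E
python3 - <<'E'
import cv2
p=cv2.imread("pics/t3.png");cv2.imwrite("pics/t3c.png",p)
E
```

```text
liner area 2526 rect c [ 656.  -142.5] size [84.  31.7] longaxis 7.5 centroid [ 655.9 -142.4]
brk [[0.52082523 0.07615588 0.009     ]]
rod [[0.66300275 0.02736934 0.021     ]]
lin [[ 0.68152008 -0.13925991  0.017     ]]
man [[ 0.52116792 -0.1105556   0.027     ]]
brk [[0.52149292 0.07550464 0.009     ]]
rod [[0.66228412 0.02716941 0.021     ]]
```

View pics/t3c.png

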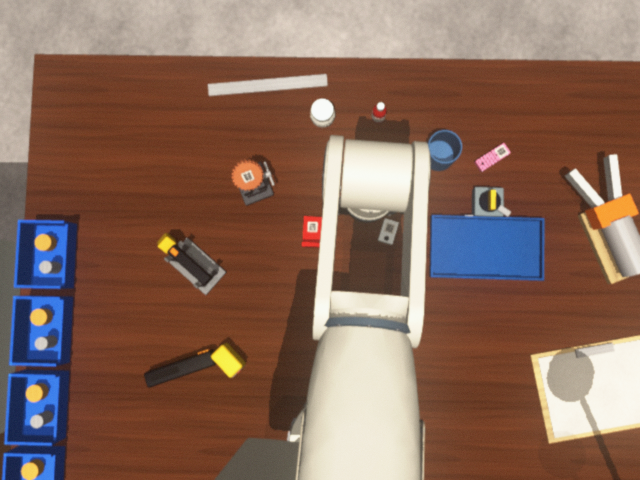

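```bash
python3 - <<'E'
from h import *
plan([.4308,.3715,.26],50);print(tilt())
E
```

```text
now [520.6 -29.5 358.5] yaw 0.4 j6 86.2 clk 4.2 w 85.4
 shift mm [ -87.1 -401.5   98.6] dist 423
 yaw 50 roll -49.6 predicted j6 (tool x ccw = -) 80.8
[-2.58926909e-04  1.87148476e-05 -9.99999966e-01]
```

{"op": "move_arm", "data": {
  "targets": [
    [-0.01,-0.045,0.0,0,1],
    [-0.01,-0.045,0.01,0,1],
    [-0.01,-0.045,0.012,0,1],
    [-0.01,-0.045,0.012,0,1],
    [-0.01,-0.045,0.012,0,1],
    [-0.01,-0.045,0.013,0,1],
    [-0.01,-0.045,0.013,0,1],
    [-0.01,-0.045,0.013,0,1]
  ]
}}

```text
clock: 5.0
tool_pos: [0.4395, 0.3326, 0.2731]
eef_rot: [1.0, 0.003, 0.0, 0.0]
ft_force: [0.4, 0.5, 1.3]
gripper_width: 0.0856
```

{"op": "move_arm", "data": {
  "targets": [
    [-0.007,-0.041,0.013,-8.5,1],
    [0,0,0,-8.5,1],
    [0,0,0,-8.5,1],
    [0,0,0,-8.5,1],
    [0,0,0,-8.5,1],
    [0,0,0,-7,1],
    [0,0,0,0,1]
  ]
}}

```text
clock: 5.7
tool_pos: [0.4331, 0.3717, 0.2604]
eef_rot: [0.907, 0.422, -0.0, 0.0]
ft_force: [-0.5, 0.4, 0.5]
gripper_width: 0.0854
```

```bash
python3 - <<'E'
from h import *
plan([.4308,.3715,.061],50)
E
```

```text
now [433.1 371.7 260.4] yaw 49.9 j6 80.6 clk 5.7 w 85.4
 shift mm [ -1.6  -1.6 199.4] dist 199
 yaw 50 roll -0.1 predicted j6 (tool x ccw = -) 80.8
```

Descend partway and recheck.

{"op": "move_arm", "data": {
  "targets": [
    [-0.002,-0.002,0.03,0,1],
    [0,0,0.03,0,1],
    [0,0,0.03,0,1],
    [0,0,0.02,0,1],
    [0,0,0,0,1]
  ]
}}

```text
clock: 6.2
tool_pos: [0.429, 0.3701, 0.1479]
eef_rot: [0.908, 0.419, -0.003, 0.001]
ft_force: [-1.2, 0.2, 0.8]
gripper_width: 0.0857
```

```bash
python3 - <<'E'
from h import *
plan([.4308,.3715,.061],50)
snap("wrist","w4")
E
```

```text
now [429.  370.1 147.9] yaw 49.5 j6 81.1 clk 6.2 w 85.7
 shift mm [ 2.7  0.6 86.8] dist 87
 yaw 50 roll -0.5 predicted j6 (tool x ccw = -) 80.8
```

View pics/w4.png

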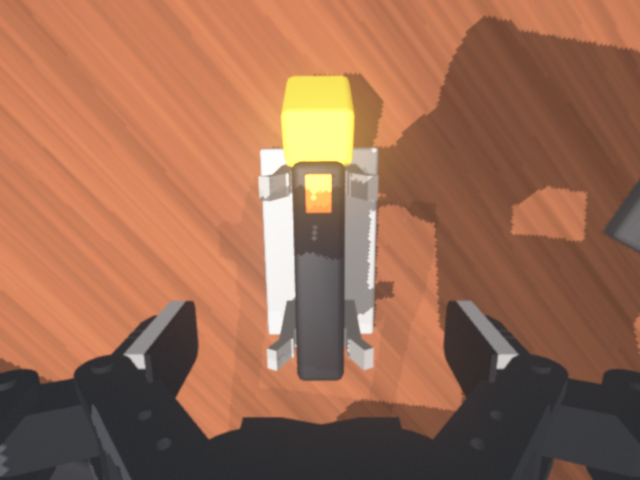

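```bash
python3 - <<'E'
from h import *
C,p,d=load("w4");P=cloud(C,d)
m=(P[...,2]>.07)&(P[...,2]<.09);m[:170]=0;m[400:]=0;m[:,:260]=0;m[:,380:]=0
L=[];Rr=[]
for v in list(range(215,300,4)):
    c=np.where(m[v])[0]; L.append((c.min()-.5,v));Rr.append((c.max()+.5,v))
a=ray(C,L,.076)[:,:2];b=ray(C,Rr,.076)[:,:2];mid=(a+b)/2
print("width",np.linalg.norm(a-b,axis=1).mean())
u,s,vv=np.linalg.svd(mid-mid.mean(0));dr=vv[0]*np.sign(vv[0][1]);print("yaw",np.degrees(np.arctan2(dr[1],dr[0])),"mid",mid.mean(0))
col=[v for v in range(170,400) if m[v,320]];e=ray(C,[(320,col[-1]+.5)],.076)[0,:2]
mm=mid.mean(0);ce=mm+dr*((e-mm)@dr); print("rear",col[-1],ce,"origin",ce+dr*.06,"grip",ce+dr*.072)
g=ce+dr*.072;plan([g[0],g[1],.061],np.degrees(np.arctan2(dr[1],dr[0])))
E
```

```text
width 0.02559137426016443
yaw 49.88590783290795 mid [0.42988112 0.37070873]
rear 380 [0.38428863 0.31659292] origin [0.42294733 0.36247869] grip [0.43067907 0.37165585]
now [429.9 370.8 149.6] yaw 49.5 j6 81.1 clk 6.25 w 85.8
 shift mm [ 1.4  0.1 88.6] dist 89
 yaw 49.9 roll -0.4 predicted j6 (tool x ccw = -) 80.9
```

{"op": "move_arm", "data": {
  "targets": [
    [0.001,0,0.03,0,1],
    [0,0,0.03,0,1],
    [0,0,0.02,0,1],
    [0,0,0.008,0,1],
    [0,0,0,0,1],
    [0,0,0,0,1],
    [0,0,0,0,1]
  ]
}}

```text
clock: 6.95
tool_pos: [0.4321, 0.3726, 0.0642]
eef_rot: [0.908, 0.419, 0.001, -0.0]
ft_force: [0.3, 0.2, -1.0]
gripper_width: 0.0852
```

```bash
python3 - <<'E'
from h import *
plan([.43068,.37166,.061],49.9);print(st()["ft_force"],st()["ft_torque"])
E
```

```text
now [432.1 372.6  64.2] yaw 49.5 j6 81.1 clk 6.95 w 85.2
 shift mm [-1.7 -0.5  3.2] dist 4
 yaw 49.9 roll -0.4 predicted j6 (tool x ccw = -) 80.9
[ 0.32166977  0.16154974 -0.98714876] [0.00570111 0.03410312 0.00755149]
```

{"op": "move_arm", "data": {
  "targets": [
    [-0.001,0,0.003,-0.4,1],
    [0,0,0,0,0],
    [0,0,0,0,-0.3],
    [0,0,0,0,-0.6],
    [0,0,0,0,-0.9],
    [0,0,0,0,-0.9],
    [0,0,0,0,-0.9],
    [0,0,0,0,-0.9]
  ],
  "force": 50
}}

```text
clock: 7.75
tool_pos: [0.4307, 0.3713, 0.0599]
eef_rot: [0.907, 0.422, 0.0, -0.0]
ft_force: [-1.8, 0.7, 4.0]
gripper_width: 0.0252
```

```bash
python3 - <<'E'
from h import *
plan([.43068,.37166,.061],49.9);print(st()["ft_force"],st()["ft_torque"],st()["tool_pos"],st()["eef_rot"])
E
```

```text
now [430.7 371.3  59.9] yaw 49.9 j6 80.7 clk 7.75 w 25.2
 shift mm [ 0.3 -0.3 -1.1] dist 1
 yaw 49.9 roll 0.0 predicted j6 (tool x ccw = -) 80.9
[-1.81310837  0.68598995  4.02126556] [0.00820398 0.2360353  0.04226464] [0.43073116 0.371252   0.059859  ] [ 9.06571152e-01  4.22052993e-01  1.20742035e-04 -5.66009487e-05]
```

{"op": "move_arm", "data": {
  "targets": [
    [0,0,-0.01,0,-0.9],
    [0,0,-0.02,0,-0.9],
    [0,0,-0.03,0,-0.9],
    [0,0,-0.04,0,-0.9],
    [0,0,-0.04,0,-0.9],
    [0,0,0,0,-0.9],
    [0,0,0,0,-0.9]
  ]
}}

```text
clock: 8.45
tool_pos: [0.4308, 0.3712, 0.2005]
eef_rot: [0.907, 0.422, 0.001, -0.0]
ft_force: [-0.4, -0.3, -3.2]
gripper_width: 0.0256
```

```bash
python3 - <<'E'
from h import *
plan([.43068,.37166,.2],49.9);print(st()["ft_force"],st()["ft_torque"])
snap("scene","s5");snap("wrist","w5");snap("top","t5")
p=cv2.imread("pics/s5.png");cv2.imwrite("pics/s5c.png",cv2.resize(p[100:280,380:620],None,fx=3,fy=3))
E
```

```text
now [430.8 371.2 200.5] yaw 49.9 j6 80.7 clk 8.45 w 25.6
 shift mm [ 0.3 -0.4  0.5] dist 1
 yaw 49.9 roll 0.0 predicted j6 (tool x ccw = -) 80.9
[-0.36543219 -0.30784696 -3.24913439] [-0.07909241  0.01816213 -0.03333805]
```

View pics/s5c.png

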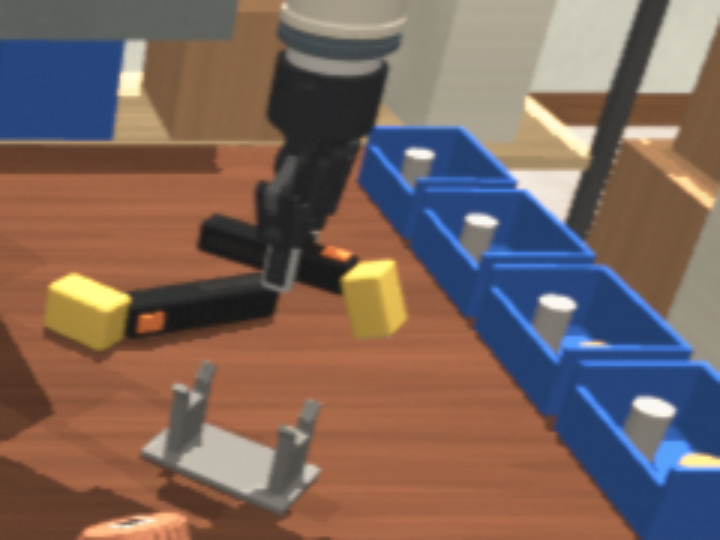

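View pics/w5.png

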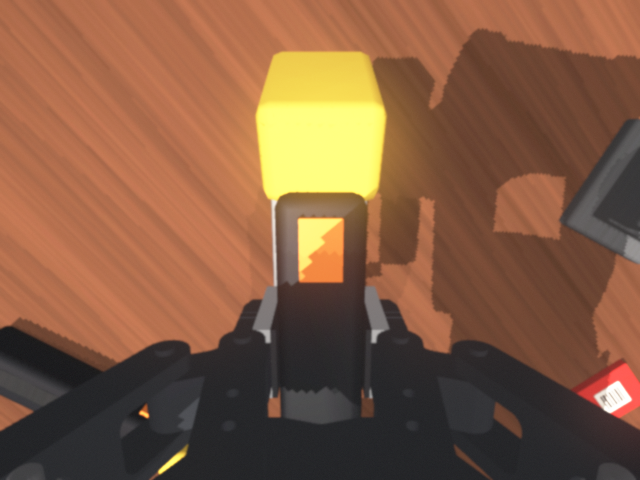

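```bash
cat > pitch.py <<'E'
from h import *
import sys
C,p,d=load(sys.argv[1]);P=cloud(C,d)
c=robot.get_calibration("wrist");M=c["mount"]
v,u=np.mgrid[210:385:3,290:356:3];z=d[v,u];K=C[0]
q=np.stack([(u-K[0,2])/K[0,0]*z,(v-K[1,2])/K[0,0]*z,z],-1).reshape(-1,3)@M[:3,:3].T+M[:3,3]
q=q[abs(q[:,2]+.013)<.02]
A=np.c_[q[:,0],q[:,1],np.ones(len(q))];s=np.linalg.lstsq(A,q[:,2],rcond=None)[0];r=q[:,2]-A@s
k=abs(r)<2*r.std();s=np.linalg.lstsq(A[k],q[k,2],rcond=None)[0]
print("n",k.sum(),"pitch slope deg (z down per +x)",np.degrees(np.arctan(s[0])),"roll",np.degrees(np.arctan(s[1])),"z0",s[2],r.std(), "xrange",q[:,0].min(),q[:,0].max())
E
python3 pitch.py w5
```

```text
n 1240 pitch slope deg (z down per +x) -1.7327949688376993 roll 0.6235259453690245 z0 -0.01631939346456757 0.0009068045026076596 xrange -0.011956524923009887 0.04276658462161928
```

```bash
python3 - <<'E'
from h import *
for n,v0,v1 in (("w4",225,370),("w1",170,275)):
    C,p,d=load(n);P=cloud(C,d)
    v,u=np.mgrid[v0:v1:3,(302 if n=="w4" else 293):(338 if n=="w4" else 314):3]
    q=P[v,u].reshape(-1,3);q=q[abs(q[:,2]-.076)<.006]
    dr=np.array([np.cos(np.radians(49.9)),np.sin(np.radians(49.9))]);x=(q[:,:2]-q[:,:2].mean(0))@dr
    s=np.polyfit(x,q[:,2],1);print(n,np.degrees(np.arctan(s[0])),q[:,2].mean(),len(q))
E
```

```text
w4 0.03227770177267413 0.07624520135049462 587
w1 -0.06420104795410775 0.07629898518278007 243
```

```bash
python3 - <<'E'
from h import *
C,p,d=load("w5")
M=robot.get_calibration("wrist")["mount"];K=C[0]
for v in range(196,420,8):
    u=np.arange(300,342);z=np.median(d[v,u])
    q=M[:3,:3]@np.array([0,(v-K[1,2])/K[0,0]*z,z])+M[:3,3]
    print(v,np.round(q[[0,2]]*1e3,1),round(d[v,u].std()*1e3,2))
E
```

```text
196 [ 46. -14.] 0.57
204 [ 44.1 -15.6] 0.62
212 [ 42.  -16.3] 17.0
220 [ 40.3 -18.4] 0.61
228 [ 38.1 -18.3] 0.63
236 [ 35.8 -18.3] 0.55
244 [ 33.6 -18.4] 0.53
252 [ 31.4 -18.7] 17.09
260 [ 29.  -18.3] 0.54
268 [ 26.7 -18.3] 0.52
276 [ 24.4 -18.2] 17.39
284 [ 21.3 -16.4] 0.58
292 [ 18.9 -16.4] 0.65
300 [ 16.4 -16.2] 0.66
308 [ 14.  -16.5] 0.57
316 [ 11.4 -16.4] 0.6
324 [  8.9 -16.4] 0.63
332 [  6.3 -16.3] 0.52
340 [  3.7 -16.3] 0.67
348 [  1.1 -16.5] 0.65
356 [ -1.6 -16.4] 18.69
364 [ -4.2 -16.4] 18.79
372 [ -6.9 -16.5] 0.61
380 [ -9.8 -16.3] 0.47
388 [-12.4 -16.5] 19.11
396 [-15.4 -16.2] 0.64
404 [-18.2 -16.3] 0.61
412 [-20.9 -16.5] 0.56
```

```bash
python3 - <<'E'
from h import *
plan([.5239,.1820,.2049],22.7)
E
```

```text
now [429.7 370.3 198. ] yaw 49.9 j6 80.7 clk 8.6 w 25.7
 shift mm [-83.5 193.3  -6.7] dist 211
 yaw 22.7 roll 27.2 predicted j6 (tool x ccw = -) 86.5
```

{"op": "move_arm", "data": {
  "targets": [
    [-0.008,0.018,-0.002,0,-0.9],
    [-0.014,0.033,-0.002,0,-0.9],
    [-0.017,0.04,-0.003,0,-0.9],
    [-0.017,0.04,0,0,-0.9],
    [-0.017,0.04,0,0,-0.9],
    [-0.01,0.022,0,7,-0.9],
    [0,0,0,7,-0.9],
    [0,0,0,7,-0.9]
  ]
}}

```text
clock: 9.4
tool_pos: [0.5244, 0.182, 0.2049]
eef_rot: [0.969, 0.246, -0.002, 0.0]
ft_force: [-0.5, 0.2, -1.8]
gripper_width: 0.0251
```

{"op": "move_arm", "data": {
  "targets": [
    [0,0,0,6.2,-0.9],
    [0,0,0,0,-0.9],
    [0,0,0,0,-0.9],
    [0,0,0,0,-0.9]
  ]
}}

```text
clock: 9.8
tool_pos: [0.5246, 0.1834, 0.206]
eef_rot: [0.98, 0.198, -0.001, 0.0]
ft_force: [-0.1, 0.2, -3.0]
gripper_width: 0.0252
```

```bash
python3 - <<'E'
from h import *
plan([.5239,.1820,.2049],22.7)
E
```

```text
now [524.6 183.4 206. ] yaw 22.9 j6 86.2 clk 9.8 w 25.2
 shift mm [-1.1  1.   1.1] dist 2
 yaw 22.7 roll 0.2 predicted j6 (tool x ccw = -) 86.5
```

{"op": "move_arm", "data": {
  "targets": [
    [-0.001,0.001,0.001,0,-0.9],
    [0,0,0,0,-0.9],
    [0,0,0,0,-0.9],
    [0,0,0,0,-0.9],
    [0,0,0,0,-0.9],
    [0,0,0,0,-0.9],
    [0,0,0,0,-0.9],
    [0,0,0,0,-0.9]
  ]
}}

```text
clock: 10.6
tool_pos: [0.5244, 0.1821, 0.2057]
eef_rot: [0.98, 0.197, 0.0, -0.0]
ft_force: [0.2, -0.9, -2.4]
gripper_width: 0.0254
```

```bash
python3 - <<'E'
from h import *
plan([.5239,.1820,.2049],22.7)
snap("scene","s6");snap("top","t6")
a=cv2.imread("pics/s6.png")[150:330,360:600];b=cv2.imread("pics/t6.png")[120:280,160:330]
cv2.imwrite("pics/s6c.png",cv2.resize(a,None,fx=2.5,fy=2.5));cv2.imwrite("pics/t6c.png",cv2.resize(b,None,fx=3,fy=3))
E
```

```text
now [524.4 182.1 205.7] yaw 22.7 j6 86.3 clk 10.6 w 25.4
 shift mm [-0.5 -0.1  0.8] dist 1
 yaw 22.7 roll 0.0 predicted j6 (tool x ccw = -) 86.5
```

View pics/s6c.png

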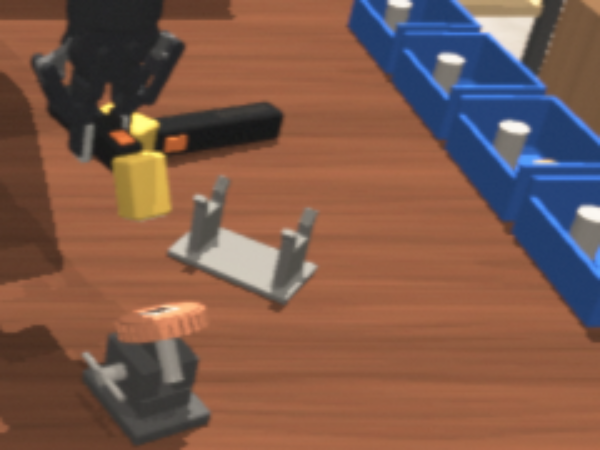

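View pics/t6c.png

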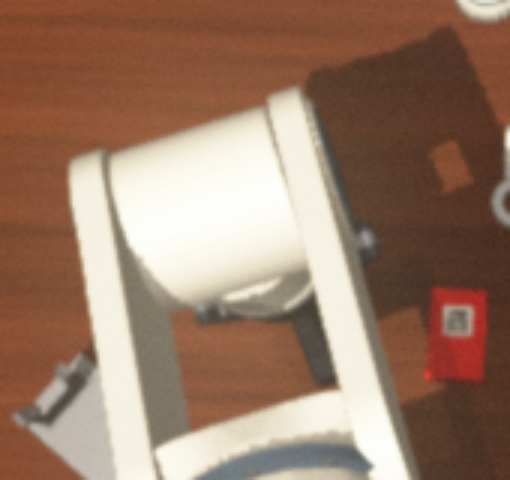

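{"op": "move_arm", "data": {
  "targets": [
    [0,0,0.0005,0,-0.9],
    [0,0,0,0,-0.9],
    [0,0,0,0,-0.9],
    [0,0,0,0,-0.9],
    [0,0,0,0,-0.9],
    [0,0,0,0,-0.9],
    [0,0,0,0,-0.9],
    [0,0,0,0,-0.9]
  ]
}}

```text
clock: 11.5
tool_pos: [0.5244, 0.1821, 0.2051]
eef_rot: [0.98, 0.197, -0.0, 0.0]
ft_force: [-0.9, -0.5, -2.2]
gripper_width: 0.0254
```

```bash
python3 - <<'E'
from h import *
# scene check: parts seen from scene cam, compare with s5/scene0
snap("scene","s7")
a=cv2.imread("pics/scene0.png").astype(int);b=cv2.imread("pics/s7.png").astype(int)
d=(abs(a-b).max(2)>60).astype(np.uint8)
cv2.imwrite("pics/diff7.png",np.hstack([b[230:360,90:460].astype(np.uint8),cv2.merge([d*255]*3)[230:360,90:460]]))
def tgt(lab,yw):
    t=np.radians(yw);return [lab[0]-.1121*np.cos(t),lab[1]-.1121*np.sin(t),lab[2]+.1044]
y=np.degrees(np.arctan2(.0754,.5206));print(y)
T=tgt((.5206,.0754,.009),y);print(T);plan(T,y)
E
```

```text
8.24100919824113
[np.float64(0.40965755677772625), np.float64(0.05933188586446515), 0.1134]
now [524.4 182.1 205.2] yaw 22.7 j6 86.3 clk 11.55 w 25.0
 shift mm [-153.2   68.9   91.8] dist 191
 yaw 8.2 roll 14.5 predicted j6 (tool x ccw = -) 90.0
```

View pics/diff7.png

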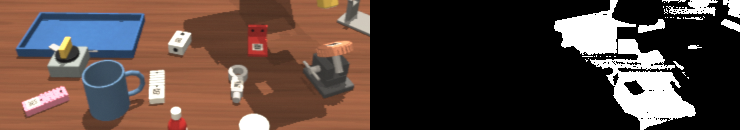

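{"op": "move_arm", "data": {
  "targets": [
    [-0.025,0.011,0,0,-0.9],
    [-0.04,0.018,0,0,-0.9],
    [-0.04,0.018,0.01,0,-0.9],
    [-0.033,0.015,0.02,0,-0.9],
    [-0.015,0.007,0.02,5,-0.9],
    [0,0,0.02,5,-0.9],
    [0,0,0.014,4.5,-0.9],
    [0,0,0.008,0,-0.9]
  ]
}}

```text
clock: 12.35
tool_pos: [0.4096, 0.0591, 0.1124]
eef_rot: [0.997, 0.071, -0.0, 0.0]
ft_force: [-0.4, 0.3, -1.8]
gripper_width: 0.0254
```

{"op": "move_arm", "data": {
  "targets": [
    [0,0,0,0,-0.9],
    [0,0,0,0,-0.9],
    [0,0,0,0,-0.9]
  ]
}}

```text
clock: 12.65
tool_pos: [0.4106, 0.0595, 0.1138]
eef_rot: [0.997, 0.072, 0.001, -0.0]
ft_force: [0.3, -0.3, -1.7]
gripper_width: 0.0257
```

```bash
cat > tg.py <<'E'
from h import *
import sys
def tgt(lab,yw):
    t=np.radians(yw);return [lab[0]-.1121*np.cos(t),lab[1]-.1121*np.sin(t),lab[2]+.1044]
L=dict(bracket=(.5206,.0754,.009),rod_eye=(.662,.0274,.021),liner=(.6803,-.1393,.017),manifold=(.5208,-.1108,.027))
def go(k,y=None):
    l=L[k];y=np.degrees(np.arctan2(l[1],l[0])) if y is None else y
    plan(tgt(l,y),y)
if __name__=="__main__": go(sys.argv[1],float(sys.argv[2]) if len(sys.argv)>2 else None)
E
python3 tg.py bracket
```

```text
now [410.6  59.5 113.8] yaw 8.3 j6 89.7 clk 12.65 w 25.7
 shift mm [-0.9  0.   0.4] dist 1
 yaw 8.2 roll 0.1 predicted j6 (tool x ccw = -) 90.0
```

{"op": "move_arm", "data": {
  "targets": [
    [-0.001,0,0,0,-0.9],
    [0,0,0,0,-0.9],
    [0,0,0,0,-0.9],
    [0,0,0,0,-0.9],
    [0,0,0,0,-0.9],
    [0,0,0,0,-0.9],
    [0,0,0,0,-0.9],
    [0,0,0,0,-0.9]
  ]
}}

```text
clock: 13.45
tool_pos: [0.4089, 0.0592, 0.1131]
eef_rot: [0.997, 0.072, -0.0, -0.0]
ft_force: [0.6, 0.0, -2.7]
gripper_width: 0.0257
```

```bash
python3 - <<'E'
from h import *
snap("scene","s8");snap("wrist","w8")
b=cv2.imread("pics/s8.png");cv2.imwrite("pics/s8c.png",cv2.resize(b[130:350,220:440],None,fx=2.5,fy=2.5))
E
python3 tg.py bracket
```

```text
now [408.9  59.2 113.1] yaw 8.2 j6 89.8 clk 13.55 w 25.3
 shift mm [ 0.8 -0.1 -0.3] dist 1
 yaw 8.2 roll -0.0 predicted j6 (tool x ccw = -) 90.0
```

View pics/s8c.png

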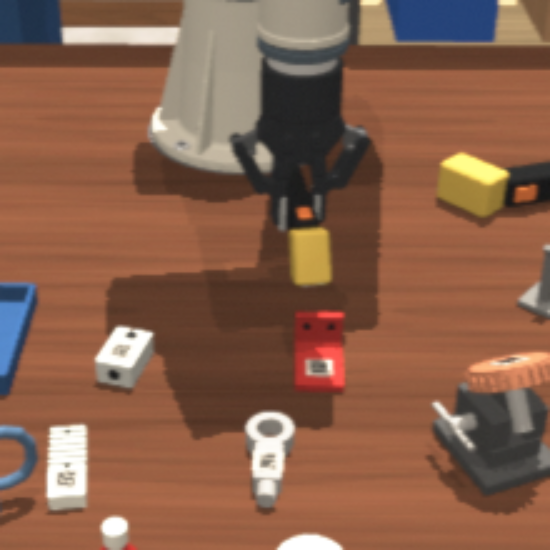

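View pics/w8.png

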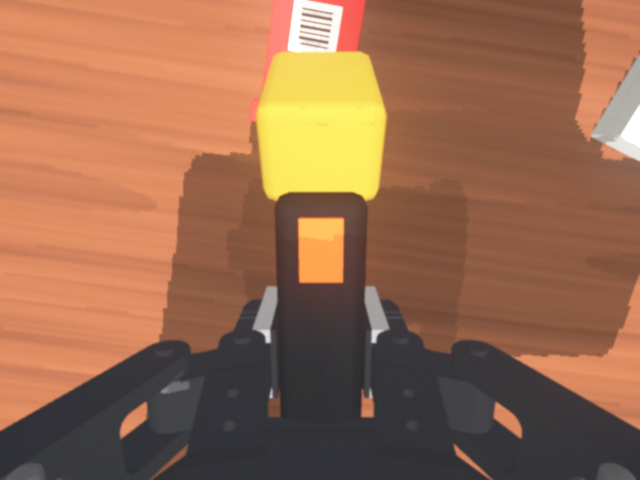

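```bash
python3 - <<'E'
from h import *
from tg import L
for n in ("w8","w5"):
    C,p,d=load(n)
    c=robot.get_calibration("wrist");M=c["mount"];K=C[0]
    # handle edges by depth
    for v in (230,300,330):
        z=d[v,321]; ok=np.where(abs(d[v,240:400]-z)<.006)[0]+240
        y=lambda u:((u-K[0,2])/K[0,0]*z)+M[1,3]
        print(n,v,ok.min(),ok.max(),"y tool",y(ok.min()-.5),y(ok.max()+.5),"mid",y((ok.min()+ok.max())/2))
    if n=="w8":
        print("label proj",proj(C,np.array(L["bracket"])), "corners", proj(C,np.array(L["bracket"])+np.array([[.012,.012,0],[.012,-.012,0],[-.012,.012,0],[-.012,-.012,0]])))
        a=cv2.imread("pics/w8.png")[0:70,240:400];cv2.imwrite("pics/w8c.png",cv2.resize(a,None,fx=5,fy=5,interpolation=cv2.INTER_NEAREST))
        print(C[1][:,2],C[2],tilt())
E
```

```text
w8 230 276 365 y tool -0.010144473215345463 0.013886055272191035 mid 0.0018707910284227862
w8 300 277 364 y tool -0.010685959002125097 0.014427760967439507 mid 0.0018709009826572052
w8 330 257 384 y tool -0.016824854112745126 0.020566736714456576 mid 0.0018709413008557271
label proj [[316.55968942  31.90169503]] corners [[296.22062648   2.15462525]
 [343.52676505   9.77641886]
 [290.25696502  53.48190082]
 [336.22918146  60.66947818]]
[-0.25529509 -0.03727317 -0.96614447] [0.47328979 0.06660255 0.23897212] [-6.72679326e-05 -1.11586193e-05 -9.99999998e-01]
w5 230 276 364 y tool -0.010125821649888908 0.013600807408555167 mid 0.0017374928793331297
w5 300 277 364 y tool -0.010798190193172534 0.014540022685195672 mid 0.0018709162460115692
w5 330 260 380 y tool -0.016172388620654354 0.01961852249502993 mid 0.0017230669371877886
```

View pics/w8c.png

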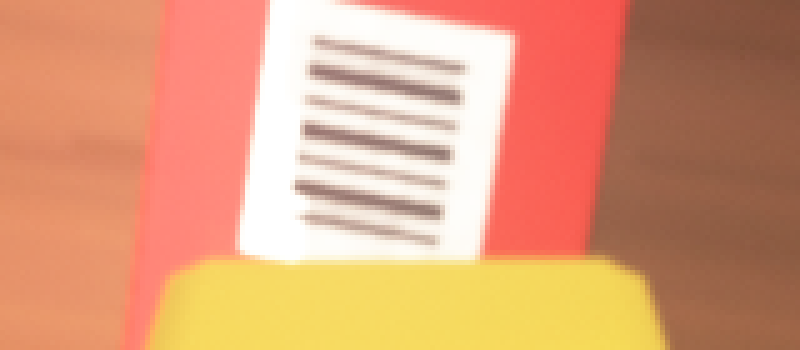

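```bash
python3 - <<'E'
from h import *
print(robot.get_calibration("wrist")["mount"][:3,3]); print(robot.get_calibration("wrist")["mount"][:3,3])
E
```

```text
[ 0.06474438  0.00186919 -0.12583299]
[ 0.06474438  0.00186919 -0.12583299]
```

```bash
python3 - <<'E'
from h import *
for n,tp,yw in (("w1",(.4292,.3506,.248),52.0),("w2",(.585,.1845,.2984),23.8),("w3",(.5205,-.0299,.3588),0.4),("w4",(.429,.3701,.1479),49.5),("w5",(.4308,.3712,.2005),49.9),("w8",(.4089,.0592,.1131),8.2)):
    C,p,d=load(n);X=C[1][:,0] # cam x axis = tool y
    Y=X;Xt=np.cross(Y,[0,0,-1.]);
    v=C[2]-np.array(tp);print(n,"x",v@Xt,"y",v@Y,"z",v[2])
E
```

```text
w1 x 0.06358800303347767 y 0.0011292655417369762 z 0.12577937365877878
w2 x 0.06430764632190253 y 0.0017623151276580707 z 0.1257830286476765
w3 x 0.06500224199929129 y 0.001990751289381644 z 0.12582969645191766
w4 x 0.0642220087034132 y 0.001164088055066032 z 0.12544265246505884
w5 x 0.06282191094170929 y 0.0010199089648463317 z 0.12441462397165426
w8 x 0.06478611851753467 y 0.0019391225658892857 z 0.1258721174420012
```

{"op": "move_arm", "data": {
  "targets": [
    [-0.0005,-0.002,0,0,-0.9],
    [0,0,0,0,-0.9],
    [0,0,0,0,-0.9],
    [0,0,0,0,-0.9],
    [0,0,0,0,-0.9],
    [0,0,0,0,-0.9],
    [0,0,0,0,-0.9],
    [0,0,0,0,-0.9]
  ]
}}

```text
clock: 14.35
tool_pos: [0.4082, 0.0611, 0.1132]
eef_rot: [0.997, 0.072, 0.0, 0.0]
ft_force: [0.0, -0.0, -2.8]
gripper_width: 0.0255
```

{"op": "move_arm", "data": {
  "targets": [
    [0,0,0,0,-0.9],
    [0,0,0,0,-0.9],
    [0,0,0,0,-0.9],
    [0,0,0,0,-0.9],
    [0,0,0,0,-0.9],
    [0,0,0,0,-0.9]
  ]
}}

```text
clock: 14.95
tool_pos: [0.4082, 0.0611, 0.1132]
eef_rot: [0.997, 0.072, 0.0, -0.0]
ft_force: [0.1, 0.0, -1.4]
gripper_width: 0.0251
```

```bash
sed -i 's/\.1121/.1136/g; s/^L=.*/L=dict(bracket=(.5206,.0774,.009),rod_eye=(.662,.0294,.021),liner=(.6803,-.1373,.017),manifold=(.5208,-.1088,.027))/' tg.py
sed -i 's|M=T@c\["mount"\];return K,M\[:3,:3\],M\[:3,3\]|mt=c["mount"].copy();mt[:3,3]=[.0649,0,-.1258];M=T@mt;return K,M[:3,:3],M[:3,3]|' h.py
python3 - <<'E'
from h import *
snap("scene","s9"); C,p,d=snap("wrist","w9")
from tg import *
print(proj(C,L["bracket"])); go("bracket",8.2); go("rod_eye")
a=cv2.imread("pics/s9.png")[220:360,90:460];cv2.imwrite("pics/s9c.png",cv2.resize(np.vstack([a,cv2.imread("pics/scene0.png")[220:360,90:460]]),None,fx=2,fy=2))
E
```

```text
[[320.26856834  30.43480843]]
now [408.2  61.1 113.2] yaw 8.2 j6 90.1 clk 15.05 w 25.6
 shift mm [ 0.  -0.1 -0.2] dist 0
 yaw 8.2 roll 0.0 predicted j6 (tool x ccw = -) 90.3
now [408.2  61.1 113.2] yaw 8.2 j6 90.1 clk 15.05 w 25.6
 shift mm [133.6  56.5 -12.2] dist 146
 yaw 2.5 roll 5.7 predicted j6 (tool x ccw = -) 90.0
```

View pics/s9c.png

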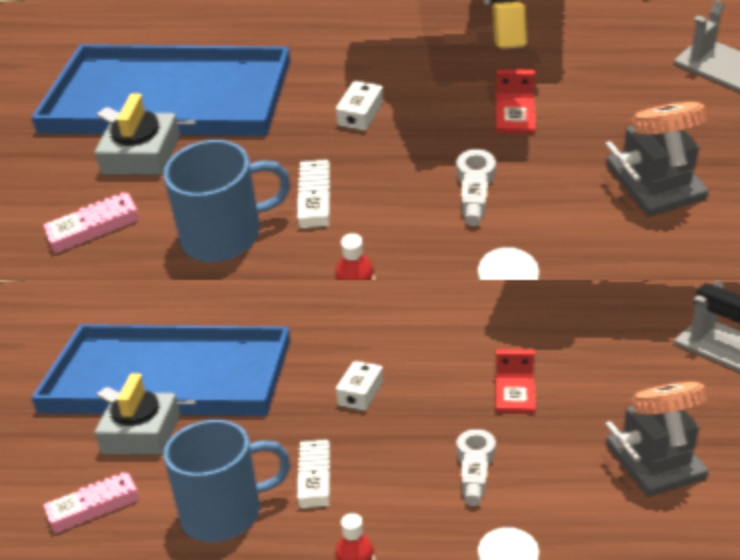

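View pics/w9.png

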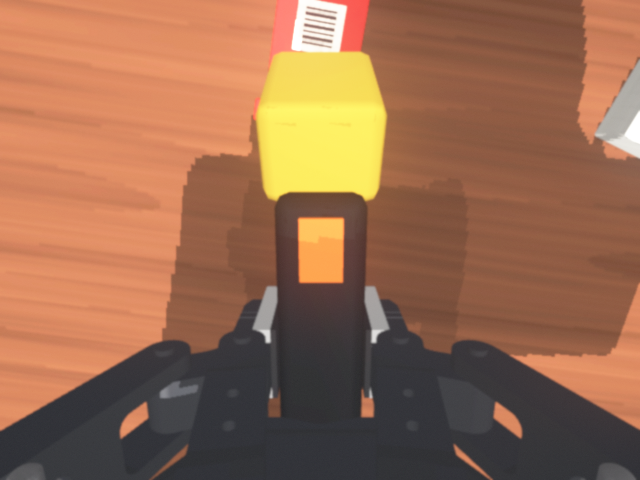

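{"op": "move_arm", "data": {
  "targets": [
    [0.015,0.006,-0.012,0,-0.9],
    [0.03,0.013,0,0,-0.9],
    [0.038,0.016,0,0,-0.9],
    [0.032,0.014,0,0,-0.9],
    [0.0185,0.0075,0,2.7,-0.9],
    [0,0,0,3,-0.9],
    [0,0,0,0,-0.9],
    [0,0,0,0,-0.9]
  ]
}}

```text
clock: 15.85
tool_pos: [0.5478, 0.0243, 0.1249]
eef_rot: [1.0, 0.023, -0.0, -0.0]
ft_force: [0.4, -0.1, -2.3]
gripper_width: 0.0253
```

```bash
python3 tg.py rod_eye 2.5
```

```text
now [547.8  24.3 124.9] yaw 2.6 j6 89.8 clk 15.85 w 25.3
 shift mm [ 0.8 -0.1 -0.5] dist 1
 yaw 2.5 roll 0.1 predicted j6 (tool x ccw = -) 90.1
```

{"op": "move_arm", "data": {
  "targets": [
    [0.001,0,0,0,-0.9],
    [0,0,0,0,-0.9],
    [0,0,0,0,-0.9],
    [0,0,0,0,-0.9],
    [0,0,0,0,-0.9],
    [0,0,0,0,-0.9],
    [0,0,0,0,-0.9],
    [0,0,0,0,-0.9]
  ]
}}

```text
clock: 16.65
tool_pos: [0.5493, 0.0243, 0.1252]
eef_rot: [1.0, 0.022, -0.0, 0.0]
ft_force: [-0.5, 0.0, -1.9]
gripper_width: 0.0255
```

{"op": "move_arm", "data": {
  "targets": [
    [0,0,0,0,-0.9],
    [0,0,0,0,-0.9],
    [0,0,0,0,-0.9],
    [0,0,0,0,-0.9],
    [0,0,0,0,-0.9],
    [0,0,0,0,-0.9],
    [0,0,0,0,-0.9],
    [0,0,0,0,-0.9]
  ]
}}

```text
clock: 17.45
tool_pos: [0.5494, 0.0243, 0.1251]
eef_rot: [1.0, 0.022, -0.0, 0.0]
ft_force: [-0.2, -0.6, -2.1]
gripper_width: 0.0252
```

```bash
python3 - <<'E'
from h import *
snap("scene","s10"); C,p,d=snap("wrist","w10")
from tg import *
print(proj(C,L["rod_eye"])); go("rod_eye",2.5); go("liner")
a=cv2.imread("pics/s10.png")[220:360,90:460];w=cv2.imread("pics/w10.png")[0:110,200:440]
cv2.imwrite("pics/s10c.png",np.vstack([cv2.resize(a,(740,280)),cv2.resize(w,(655,300))[:, :740] if 0 else cv2.copyMakeBorder(cv2.resize(w,(655,300)),0,0,0,85,cv2.BORDER_CONSTANT)]))
E
```

```text
[[320.15459876  32.41189285]]
now [549.3  24.3 125.1] yaw 2.5 j6 89.8 clk 17.55 w 25.1
 shift mm [-0.8 -0.2 -0.3] dist 1
 yaw 2.5 roll 0.0 predicted j6 (tool x ccw = -) 90.1
now [549.3  24.3 125.1] yaw 2.5 j6 89.8 clk 17.55 w 25.1
 shift mm [ 13.4 139.9   3.7] dist 141
 yaw -11.4 roll 13.9 predicted j6 (tool x ccw = -) 90.0
```

View pics/s10c.png

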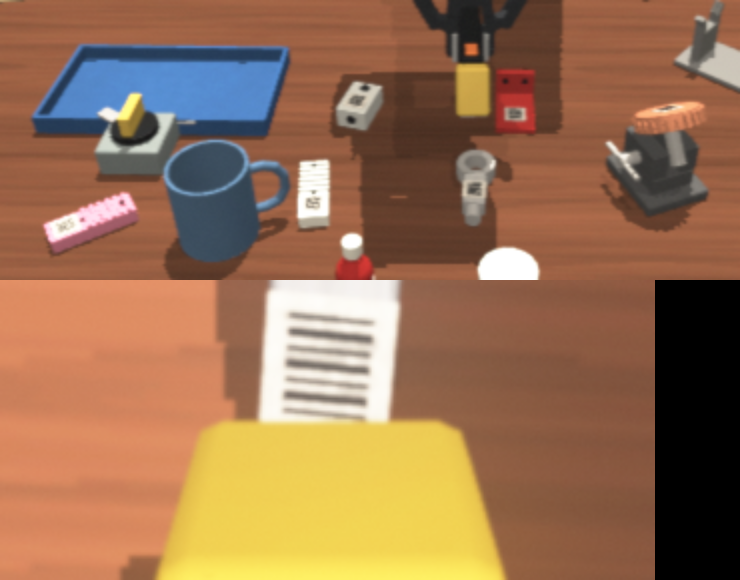

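{"op": "move_arm", "data": {
  "targets": [
    [0.002,0.014,0,0,-0.9],
    [0.003,0.035,0,0,-0.9],
    [0.004,0.04,0,0,-0.9],
    [0.003,0.035,0.002,0,-0.9],
    [0.0015,0.016,0.002,7,-0.9],
    [0,0,0,7,-0.9],
    [0,0,0,0,-0.9],
    [0,0,0,0,-0.9]
  ]
}}

```text
clock: 18.35
tool_pos: [0.5689, -0.1153, 0.1211]
eef_rot: [0.995, -0.098, -0.0, 0.0]
ft_force: [0.2, -0.1, -1.6]
gripper_width: 0.0253
```

```bash
python3 tg.py liner
```

```text
now [ 568.9 -115.3  121.1] yaw -11.3 j6 89.7 clk 18.35 w 25.3
 shift mm [-0.1 -0.5 -0.3] dist 1
 yaw -11.4 roll 0.1 predicted j6 (tool x ccw = -) 90.0
```

{"op": "move_arm", "data": {
  "targets": [
    [0,0,0,0,-0.9],
    [0,0,0,0,-0.9],
    [0,0,0,0,-0.9],
    [0,0,0,0,-0.9],
    [0,0,0,0,-0.9],
    [0,0,0,0,-0.9],
    [0,0,0,0,-0.9],
    [0,0,0,0,-0.9]
  ]
}}

```text
clock: 19.15
tool_pos: [0.5691, -0.1149, 0.1212]
eef_rot: [0.995, -0.1, 0.0, -0.0]
ft_force: [0.1, -0.2, -1.8]
gripper_width: 0.0254
```

{"op": "move_arm", "data": {
  "targets": [
    [0,0,0,0,-0.9],
    [0,0,0,0,-0.9],
    [0,0,0,0,-0.9],
    [0,0,0,0,-0.9],
    [0,0,0,0,-0.9],
    [0,0,0,0,-0.9],
    [0,0,0,0,-0.9],
    [0,0,0,0,-0.9]
  ]
}}

```text
clock: 19.95
tool_pos: [0.569, -0.1149, 0.1212]
eef_rot: [0.995, -0.1, 0.0, 0.0]
ft_force: [-0.5, -0.5, -1.9]
gripper_width: 0.0255
```

```bash
cat > chk.py <<'E'
from h import *
from tg import *
import sys
n=sys.argv[1];k=sys.argv[2];nx=sys.argv[3] if len(sys.argv)>3 else None
snap("scene","s"+n); C,p,d=snap("wrist","w"+n)
print(proj(C,L[k])); go(k)
if nx: go(nx)
a=cv2.imread(f"pics/s{n}.png")[220:360,90:460];w=cv2.imread(f"pics/w{n}.png")[0:110,200:440]
cv2.imwrite(f"pics/s{n}c.png",np.vstack([cv2.resize(a,(740,280)),cv2.copyMakeBorder(cv2.resize(w,(655,300)),0,0,0,85,cv2.BORDER_CONSTANT)]))
E
python3 chk.py 11 liner manifold
```

```text
[[319.91739947  30.92396351]]
now [ 569.  -115.   121.2] yaw -11.5 j6 89.9 clk 20.05 w 25.2
 shift mm [-0.1 -0.1 -0.2] dist 0
 yaw -11.4 roll -0.1 predicted j6 (tool x ccw = -) 90.0
now [ 569.  -115.   121.2] yaw -11.5 j6 89.9 clk 20.05 w 25.2
 shift mm [-162.1    2.9  -10.2] dist 162
 yaw -11.8 roll 0.3 predicted j6 (tool x ccw = -) 90.0
```

View pics/s11c.png

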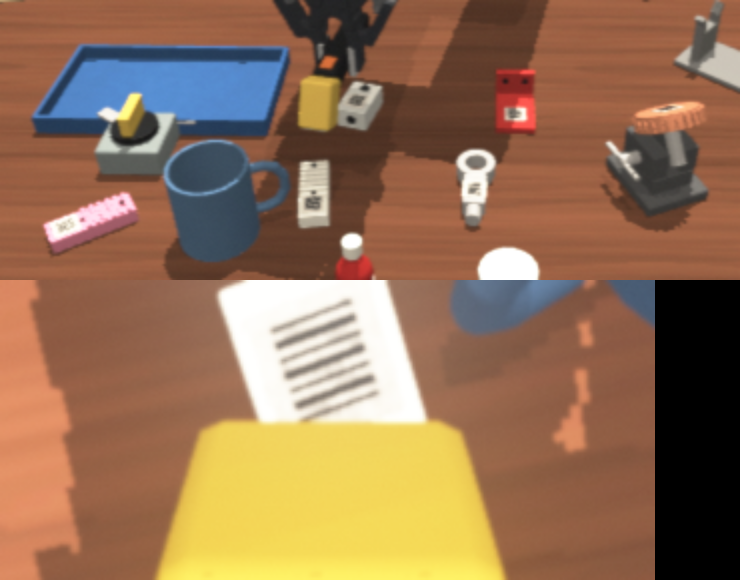

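{"op": "move_arm", "data": {
  "targets": [
    [-0.018,0,-0.006,0,-0.9],
    [-0.038,0.001,-0.004,0,-0.9],
    [-0.045,0.001,0,0,-0.9],
    [-0.04,0.001,0,0,-0.9],
    [-0.021,0,0,0,-0.9],
    [0,0,0,0,-0.9],
    [0,0,0,0,-0.9],
    [0,0,0,0,-0.9]
  ]
}}

```text
clock: 20.85
tool_pos: [0.4112, -0.086, 0.1316]
eef_rot: [0.995, -0.1, 0.001, 0.0]
ft_force: [0.3, -0.9, -1.4]
gripper_width: 0.0255
```

{"op": "move_arm", "data": {
  "targets": [
    [0,0,0,0,-0.9],
    [0,0,0,0,-0.9],
    [0,0,0,0,-0.9],
    [0,0,0,0,-0.9],
    [0,0,0,0,-0.9],
    [0,0,0,0,-0.9],
    [0,0,0,0,-0.9],
    [0,0,0,0,-0.9]
  ]
}}

```text
clock: 21.65
tool_pos: [0.4097, -0.0857, 0.1312]
eef_rot: [0.995, -0.1, 0.0, 0.0]
ft_force: [-0.6, 0.5, -2.3]
gripper_width: 0.0251
```

{"op": "move_arm", "data": {
  "targets": [
    [0,0,0,0,-0.9],
    [0,0,0,0,-0.9],
    [0,0,0,0,-0.9],
    [0,0,0,0,-0.9],
    [0,0,0,0,-0.9],
    [0,0,0,0,-0.9],
    [0,0,0,0,-0.9],
    [0,0,0,0,-0.9]
  ]
}}

```text
clock: 22.45
tool_pos: [0.4097, -0.0857, 0.1312]
eef_rot: [0.995, -0.1, -0.0, 0.0]
ft_force: [-0.5, 0.9, -2.7]
gripper_width: 0.0252
```

```bash
python3 chk.py 12 manifold
```

```text
[[321.47263699  30.79968107]]
now [409.7 -85.7 131.2] yaw -11.5 j6 89.4 clk 22.55 w 25.3
 shift mm [-0.1 -0.1 -0.2] dist 0
 yaw -11.8 roll 0.3 predicted j6 (tool x ccw = -) 90.0
```

View pics/s12c.png

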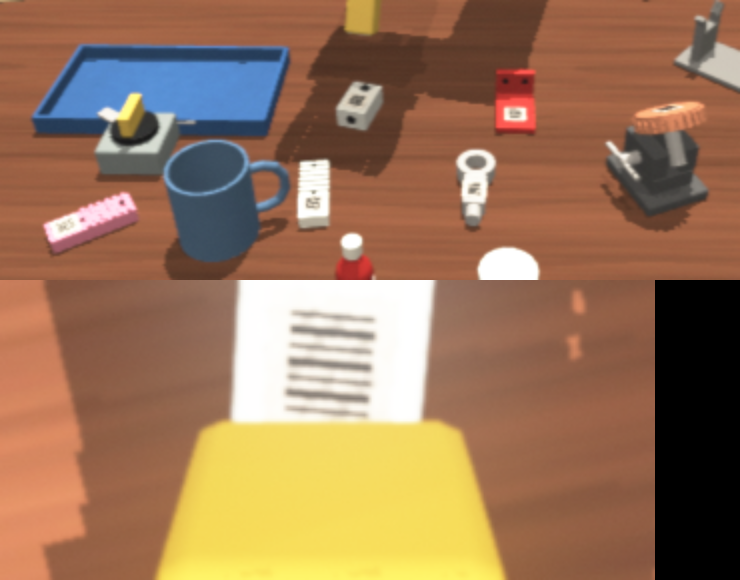

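```bash
python3 - <<'E'
from h import *
plan([.4295,.3723,.22],49.9)
E
```

```text
now [409.7 -85.7 131.2] yaw -11.5 j6 89.4 clk 22.55 w 25.3
 shift mm [ -71.6 -452.8  -88.9] dist 467
 yaw 49.9 roll -61.4 predicted j6 (tool x ccw = -) 81.0
```

{"op": "move_arm", "data": {
  "targets": [
    [0,0,-0.03,0,-0.9],
    [-0.004,-0.025,-0.04,0,-0.9],
    [-0.007,-0.043,-0.019,0,-0.9],
    [-0.007,-0.045,0,0,-0.9],
    [-0.007,-0.045,0,0,-0.9],
    [-0.007,-0.045,0,0,-0.9],
    [-0.007,-0.045,0,0,-0.9],
    [-0.007,-0.045,0,0,-0.9]
  ]
}}

```text
clock: 23.35
tool_pos: [0.4225, 0.2126, 0.2203]
eef_rot: [0.995, -0.1, 0.0, -0.0]
ft_force: [0.9, -1.6, -2.3]
gripper_width: 0.0256
```

{"op": "move_arm", "data": {
  "targets": [
    [-0.007,-0.045,0,0,-0.9],
    [-0.007,-0.045,0,0,-0.9],
    [-0.007,-0.04,0,0,-0.9],
    [-0.006,-0.03,0,-7,-0.9],
    [0,0,0,-8,-0.9],
    [0,0,0,-8,-0.9],
    [0,0,0,-8,-0.9],
    [0,0,0,-8,-0.9]
  ]
}}

```text
clock: 24.15
tool_pos: [0.428, 0.3728, 0.2198]
eef_rot: [0.971, 0.241, -0.0, 0.0]
ft_force: [0.4, -0.6, -2.4]
gripper_width: 0.0252
```

{"op": "move_arm", "data": {
  "targets": [
    [0,0,0,-8,-0.9],
    [0,0,0,-8,-0.9],
    [0,0,0,-6.4,-0.9],
    [0,0,0,0,-0.9],
    [0,0,0,0,-0.9],
    [0,0,0,0,-0.9]
  ]
}}

```text
clock: 24.75
tool_pos: [0.4282, 0.3728, 0.2201]
eef_rot: [0.907, 0.421, -0.0, 0.0]
ft_force: [0.1, 0.0, -1.5]
gripper_width: 0.0253
```

```bash
python3 - <<'E'
from h import *
plan([.4295,.3723,.12],49.9)
snap("wrist","w13")
E
```

```text
now [428.2 372.8 220.1] yaw 49.8 j6 81.1 clk 24.75 w 25.3
 shift mm [  0.5   1.3 100.1] dist 100
 yaw 49.9 roll -0.1 predicted j6 (tool x ccw = -) 81.0
```

View pics/w13.png

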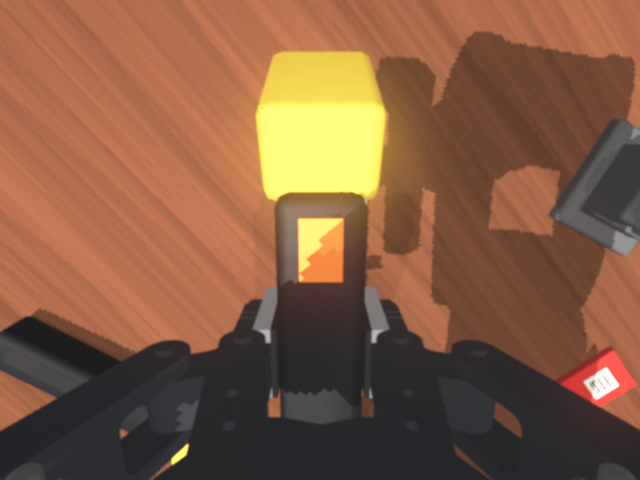

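{"op": "move_arm", "data": {
  "targets": [
    [0.0005,0.001,0.02,0,-0.9],
    [0,0,0.04,0,-0.9],
    [0,0,0.03,0,-0.9],
    [0,0,0.02,0,-0.9],
    [0,0,0.01,0,-0.9],
    [0,0,0,0,-0.9],
    [0,0,0,0,-0.9],
    [0,0,0,0,-0.9]
  ]
}}

```text
clock: 25.6
tool_pos: [0.43, 0.3732, 0.1015]
eef_rot: [0.907, 0.422, 0.001, -0.0]
ft_force: [-0.5, 0.1, -1.6]
gripper_width: 0.0254
```

```bash
python3 - <<'E'
from h import *
plan([.4295,.3723,.060],49.9)
snap("scene","s14");b=cv2.imread("pics/s14.png");cv2.imwrite("pics/s14c.png",cv2.resize(b[170:290,400:530],None,fx=4,fy=4))
E
```

```text
now [430.  373.2 101.5] yaw 49.9 j6 80.9 clk 25.6 w 25.4
 shift mm [-1.1  0.2 41.5] dist 41
 yaw 49.9 roll 0.0 predicted j6 (tool x ccw = -) 81.0
```

View pics/s14c.png

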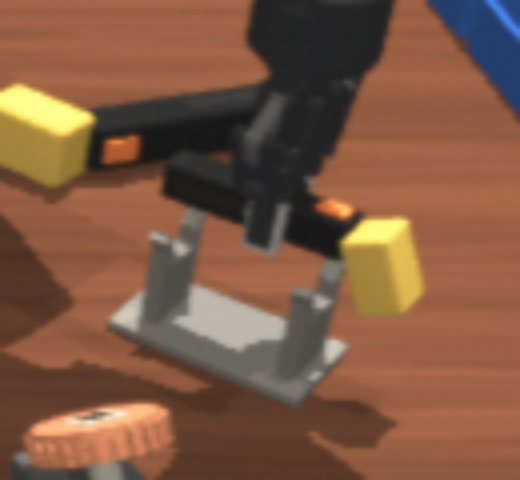

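{"op": "move_arm", "data": {
  "targets": [
    [-0.001,0,0.008,0,-0.9],
    [0,0,0.01,0,-0.9],
    [0,0,0.008,0,-0.9],
    [0,0,0.006,0,-0.9],
    [0,0,0.004,0,-0.9],
    [0,0,0.002,0,-0.9],
    [0,0,0,0,-0.9],
    [0,0,0,0,-0.9]
  ]
}}

```text
clock: 26.45
tool_pos: [0.4288, 0.3719, 0.0623]
eef_rot: [0.907, 0.422, 0.0, -0.0]
ft_force: [-0.1, -0.3, -2.5]
gripper_width: 0.0254
```

```bash
python3 - <<'E'
from h import *
plan([.4295,.3723,.060],49.9);s=st();print(s["ft_force"],s["ft_torque"])
E
```

```text
now [428.8 371.9  62.3] yaw 49.9 j6 80.9 clk 26.45 w 25.4
 shift mm [0.7 0.3 2.3] dist 2
 yaw 49.9 roll 0.0 predicted j6 (tool x ccw = -) 81.0
[-0.1372637  -0.32258656 -2.50214172] [-0.00013621 -0.01410252  0.0261808 ]
```

{"op": "move_arm", "data": {
  "targets": [
    [0.0005,0,0.001,0,-0.9],
    [0,0,0.001,0,-0.9],
    [0,0,0.0005,0,-0.9],
    [0,0,0,0,-0.9],
    [0,0,0,0,-0.9],
    [0,0,0,0,-0.9]
  ]
}}

```text
clock: 27.05
tool_pos: [0.429, 0.3722, 0.0599]
eef_rot: [0.907, 0.422, 0.0, -0.0]
ft_force: [-0.3, -0.8, 1.8]
gripper_width: 0.0252
```

```bash
python3 - <<'E'
from h import *
plan([.4295,.3723,.060],49.9);s=st();print(s["ft_force"],s["ft_torque"])
E
```

```text
now [429.  372.2  59.9] yaw 49.9 j6 80.9 clk 27.05 w 25.2
 shift mm [ 0.4  0.3 -0.1] dist 0
 yaw 49.9 roll 0.0 predicted j6 (tool x ccw = -) 81.0
[-0.27301684 -0.81587534  1.77219543] [-0.04245843  0.10602523  0.0256208 ]
```

{"op": "move_arm", "data": {
  "targets": [
    [0,0,0,0,-0.3],
    [0,0,0,0,-0.1],
    [0,0,0,0,0.2],
    [0,0,0,0,0.4],
    [0,0,0,0,0.4],
    [0,0,-0.01,0,0.4],
    [0,0,-0.03,0,0.4],
    [0,0,-0.04,0,1]
  ]
}}

```text
clock: 27.85
tool_pos: [0.428, 0.3713, 0.1396]
eef_rot: [0.907, 0.422, -0.002, 0.0]
ft_force: [0.1, -0.0, 0.2]
gripper_width: 0.0726
```

{"op": "move_arm", "data": {
  "targets": [
    [0,0,-0.045,0,1],
    [0,0,-0.04,0,1],
    [0,0,-0.025,0,1],
    [0,0,0,0,1],
    [0,0,0,0,1]
  ]
}}

```text
clock: 28.35
tool_pos: [0.429, 0.3722, 0.2505]
eef_rot: [0.907, 0.422, 0.001, -0.0]
ft_force: [0.5, -0.7, -1.1]
gripper_width: 0.0851
```

```bash
python3 - <<'E'
from h import *
C,p,d=snap("wrist","w15");snap("scene","s15");P=cloud(C,d)
m=(P[...,2]>.07)&(P[...,2]<.09);m[:125]=0;m[360:]=0;m[:,:240]=0;m[:,400:]=0
L=[];Rr=[]
for v in range(190,262,4):
    c=np.where(m[v])[0]; L.append((c.min()-.5,v));Rr.append((c.max()+.5,v))
a=ray(C,L,.076)[:,:2];b=ray(C,Rr,.076)[:,:2];mid=(a+b)/2
u,s,vv=np.linalg.svd(mid-mid.mean(0));dr=vv[0]*np.sign(vv[0][1]);print("width",np.linalg.norm(a-b,axis=1).mean(),"yaw",np.degrees(np.arctan2(dr[1],dr[0])),"mid",mid.mean(0))
col=[v for v in range(125,360) if m[v,318]];e=ray(C,[(318,col[-1]+.5)],.076)[0,:2]
mm=mid.mean(0);ce=mm+dr*((e-mm)@dr); print("rear",col[-1],"origin",ce+dr*.06,"z",np.median(P[m][:,2]));print(st()["tool_pos"],tilt())
E
```

```text
width 0.025536254547281173 yaw 50.02093271572583 mid [0.42689278 0.36965486]
rear 307 origin [0.42218909 0.36404506] z 0.07578823825185949
[0.42836611 0.37162241 0.24869113] [-0.00133494 -0.00118841 -0.9999984 ]
```

View pics/w15.png

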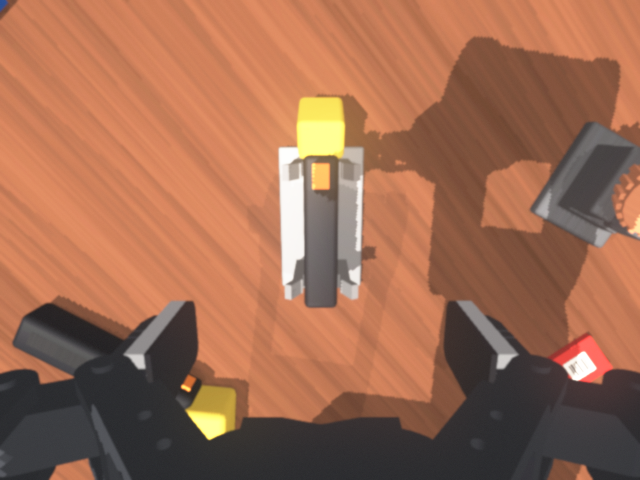

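```bash
python3 - <<'E'
from h import *
plan([.50,-.34,.36],0)
E
```

```text
now [428.4 371.6 248.7] yaw 49.9 j6 80.9 clk 28.45 w 85.3
 shift mm [-498.7  512.9 -110.6] dist 724
 yaw 0 roll 49.9 predicted j6 (tool x ccw = -) 55.8
```

{"op": "move_arm", "data": {
  "targets": [
    [-0.03,0.031,-0.015,0,1],
    [-0.03,0.031,-0.015,0,1],
    [-0.03,0.031,-0.015,0,1],
    [-0.03,0.031,-0.015,0,1],
    [-0.03,0.031,-0.015,0,1],
    [-0.03,0.031,-0.015,0,1],
    [-0.03,0.031,-0.01,0,1],
    [-0.03,0.031,-0.01,0,1]
  ]
}}

```text
clock: 29.25
tool_pos: [0.4637, 0.0271, 0.3589]
eef_rot: [0.907, 0.422, -0.001, -0.0]
ft_force: [1.0, -0.2, -0.3]
gripper_width: 0.0855
```

{"op": "move_arm", "data": {
  "targets": [
    [-0.033,0.034,0,0,1],
    [-0.033,0.034,0,0,1],
    [-0.033,0.034,0,0,1],
    [-0.033,0.034,0,0,1],
    [-0.033,0.034,0,0,1],
    [-0.033,0.034,0,0,1],
    [-0.033,0.034,0,0,1],
    [-0.028,0.027,0,8,1]
  ]
}}

```text
clock: 30.05
tool_pos: [0.4998, -0.3423, 0.3577]
eef_rot: [0.934, 0.357, -0.001, -0.001]
ft_force: [0.4, 0.5, 0.9]
gripper_width: 0.0857
```

{"op": "move_arm", "data": {
  "targets": [
    [0,0,0,8.5,1],
    [0,0,0,8.5,1],
    [0,0,0,8.5,1],
    [0,0,0,8.5,1],
    [0,0,0,8,1],
    [0,0,0,0,1],
    [0,0,0,0,1]
  ]
}}

```text
clock: 30.75
tool_pos: [0.5001, -0.3397, 0.3584]
eef_rot: [1.0, 0.001, -0.001, -0.001]
ft_force: [-0.6, -0.6, 0.2]
gripper_width: 0.0855
```

```bash
python3 - <<'E'
from h import *
plan([.50,-.34,.36],0)
snap("wrist","w16");snap("scene","s16")
E
```

```text
now [ 500.1 -339.7  358.4] yaw 0.2 j6 55.5 clk 30.75 w 85.5
 shift mm [-0.1  0.3 -1.6] dist 2
 yaw 0 roll 0.2 predicted j6 (tool x ccw = -) 55.8
```

View pics/w16.png

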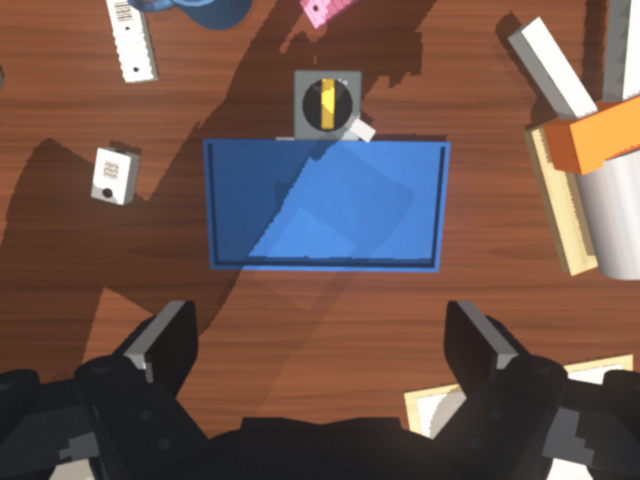

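```bash
python3 - <<'E'
from h import *
C,p,d=load("w16");P=cloud(C,d)
c=ray(C,[(204,140),(449.5,142),(439,271),(212,269)],.023);print(np.round(c*1e3,1));print("centre",c.mean(0),"sizes",np.linalg.norm(c[0]-c[1]),np.linalg.norm(c[1]-c[2]),np.linalg.norm(c[0]-c[3]))
v=c[0]-c[1];w=c[3]-c[2];print("yaw of +y edge",np.degrees(np.arctan2(v[1],v[0]))-90,np.degrees(np.arctan2(w[1],w[0]))-90)
print("floor z",np.median(P[170:240,260:400,2]))
hsv=cv2.cvtColor(p,cv2.COLOR_RGB2HSV)
m=((hsv[...,0]>20)&(hsv[...,0]<35)&(hsv[...,1]>130)).astype(np.uint8);m[:,:300]=0;m[:,360:]=0;m[:70]=0;m[140:]=0
cs,_=cv2.findContours(m,cv2.RETR_EXTERNAL,cv2.CHAIN_APPROX_NONE);cn=max(cs,key=cv2.contourArea)[:,0,:]
print(cv2.minAreaRect(cn))
m2=(P[...,2]>.064)&(P[...,2]<.076)&(m>0);print(m2.sum())
cs,_=cv2.findContours(m2.astype(np.uint8),cv2.RETR_EXTERNAL,cv2.CHAIN_APPROX_NONE);cn=max(cs,key=cv2.contourArea)[:,0,:]
q=(ray(C,cn,.070)[:,:2]*1e3).astype(np.float32);print("bar",cv2.minAreaRect(q))
h=ray(C,[(295,71),(361,71),(361,138),(295,138)],.034);print("housing",h.mean(0),np.linalg.norm(h[0]-h[1]))
E
```

```text
[[ 553.1 -212.4   23. ]
 [ 551.8 -480.    23. ]
 [ 403.1 -480.1   23. ]
 [ 404.7 -211.4   23. ]]
centre [ 0.47819552 -0.34598611  0.023     ] sizes 0.2675599517201441 0.14868263296226988 0.1483814755814783
yaw of +y edge -0.2786962721508246 -0.3424729415489338
floor z 0.005189686177500208
((327.5, 103.5), (49.0, 13.0), 90.0)
600
bar ((588.3394775390625, -345.8296203613281), (11.793449401855469, 44.733734130859375), 89.1754379272461)
housing [ 0.58905153 -0.34704532  0.034     ] 0.06732006515043269
```

```bash
python3 - <<'E'
from parts import *
blobs("w16",dict(manifold=(85,135,150,215)),.004)
plan([.5126,-.1068,.20],-16.5)
E
```

```text
manifold area 1699 rect c [ 512.4 -108.5] size [37.4 56.5] longaxis -15.9 centroid [ 512.4 -108.3]
now [ 500.2 -339.8  359. ] yaw 0.1 j6 55.6 clk 30.85 w 85.3
 shift mm [  13.  -232.9  159.1] dist 282
 yaw -16.5 roll 16.6 predicted j6 (tool x ccw = -) 94.7
```

{"op": "move_arm", "data": {
  "targets": [
    [0.002,-0.035,0.01,0,1],
    [0.002,-0.045,0.02,0,1],
    [0.002,-0.045,0.028,0,1],
    [0.002,-0.045,0.03,0,1],
    [0.002,-0.038,0.03,0,1],
    [0.003,-0.025,0.026,5,1],
    [0,0,0.015,6,1],
    [0,0,0,5.6,1]
  ]
}}

```text
clock: 31.65
tool_pos: [0.5119, -0.1115, 0.2021]
eef_rot: [0.989, -0.145, -0.002, -0.0]
ft_force: [0.1, -0.1, -0.4]
gripper_width: 0.0853
```

{"op": "move_arm", "data": {
  "targets": [
    [0,0,0,0,1],
    [0,0,0,0,1],
    [0,0,0,0,1]
  ]
}}

```text
clock: 31.95
tool_pos: [0.5136, -0.1132, 0.205]
eef_rot: [0.99, -0.144, 0.0, 0.0]
ft_force: [-0.3, 0.1, 0.3]
gripper_width: 0.0855
```

```bash
python3 - <<'E'
from parts import *
snap("wrist","w17")
plan([.5126,-.1075,.20],-16.2);print(tilt())
E
```

```text
now [ 513.6 -113.2  205. ] yaw -16.6 j6 94.0 clk 32.0 w 85.0
 shift mm [-2.6 -5.2  5. ] dist 8
 yaw -16.2 roll -0.4 predicted j6 (tool x ccw = -) 94.4
[ 8.57052387e-04 -1.97464547e-04 -9.99999613e-01]
```

View pics/w17.png

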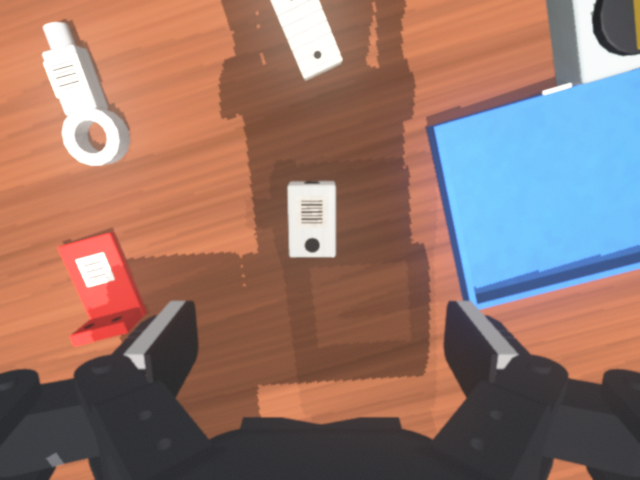

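```bash
python3 - <<'E'
from parts import *
r=blobs("w17",dict(manifold=(270,165,350,270),rod_eye=(30,10,140,170),),.004)
H["bracket"]=.008;blobs("w17",dict(bracket=(50,220,140,330)),.003)
c=r["manifold"][0][0]
plan([c[0]/1e3,c[1]/1e3,.021],-16.5)
E
```

```text
manifold area 3425 rect c [ 512.9 -106.7] size [35.7 55.9] longaxis -16.0 centroid [ 512.6 -106.9]
rod_eye area 4491 rect c [645.9  24.7] size [42.4 97.3] longaxis -10.8 centroid [638.9  29.1]
bracket area 4308 rect c [513.5  76.9] size [47.6 67.7] longaxis -1.3 centroid [513.7  77.2]
now [ 513.6 -113.2  205. ] yaw -16.6 j6 94.0 clk 32.0 w 85.0
 shift mm [ -2.7  -6.  184. ] dist 184
 yaw -16.5 roll -0.1 predicted j6 (tool x ccw = -) 94.7
```

{"op": "move_arm", "data": {
  "targets": [
    [-0.002,-0.006,0.03,0.3,1],
    [0,0,0.045,0,1],
    [0,0,0.045,0,1],
    [0,0,0.035,0,1],
    [0,0,0.02,0,1],
    [0,0,0.006,0,1],
    [0,0,0,0,1],
    [0,0,0,0,1]
  ]
}}

```text
clock: 32.8
tool_pos: [0.5141, -0.1069, 0.0247]
eef_rot: [0.989, -0.147, 0.001, 0.0]
ft_force: [0.0, -0.1, 0.3]
gripper_width: 0.0852
```

```bash
python3 - <<'E'
from h import *
plan([.5129,-.1067,.021],-16.3)
E
```

```text
now [ 514.1 -106.9   24.7] yaw -17.0 j6 95.0 clk 32.8 w 85.2
 shift mm [-1.2  0.1  3.7] dist 4
 yaw -16.3 roll -0.7 predicted j6 (tool x ccw = -) 94.5
```

{"op": "move_arm", "data": {
  "targets": [
    [-0.001,0,0.003,-0.7,0.3],
    [0,0,0,0,0],
    [0,0,0,0,-0.3],
    [0,0,0,0,-0.6],
    [0,0,0,0,-0.6],
    [0,0,0,0,-0.6],
    [0,0,-0.01,0,-0.6],
    [0,0,-0.03,0,-0.6]
  ],
  "force": 45
}}

```text
clock: 33.6
tool_pos: [0.5103, -0.1059, 0.0594]
eef_rot: [0.99, -0.141, -0.002, -0.0]
ft_force: [1.2, 0.1, -1.6]
gripper_width: 0.0348
```

{"op": "move_arm", "data": {
  "targets": [
    [0,0,-0.04,0,-0.6],
    [0,0,-0.02,0,-0.6],
    [0,0,0,0,-0.6]
  ]
}}

```text
clock: 33.9
tool_pos: [0.5142, -0.1068, 0.124]
eef_rot: [0.99, -0.141, 0.003, 0.0]
ft_force: [0.7, 0.3, -1.9]
gripper_width: 0.0352
```

```bash
python3 - <<'E'
from h import *
plan([.478,-.310,.12],0)
snap("wrist","w18");snap("scene","s18")
E
```

```text
now [ 514.2 -106.8  124. ] yaw -16.3 j6 94.4 clk 33.9 w 35.2
 shift mm [ 22.2 205.2   4. ] dist 206
 yaw 0 roll -16.3 predicted j6 (tool x ccw = -) 57.0
```

View pics/w18.png

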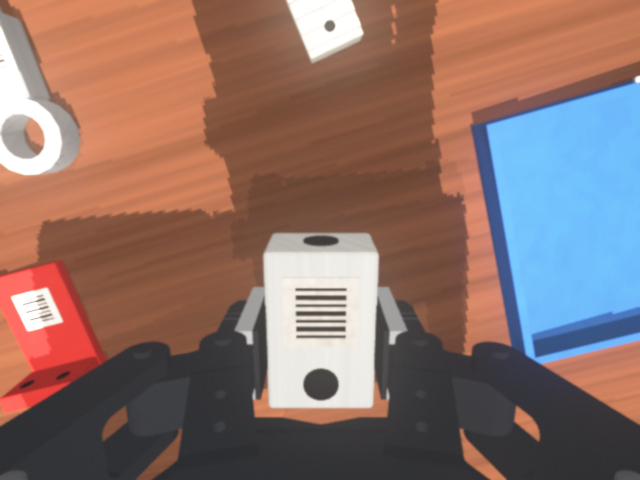

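{"op": "move_arm", "data": {
  "targets": [
    [0.003,0.022,0,0,-0.6],
    [0.005,0.042,0,0,-0.6],
    [0.005,0.045,0,0,-0.6],
    [0.005,0.045,0,0,-0.6],
    [0.003,0.034,0,0,-0.6],
    [0.001,0.017,0,-5,-0.6],
    [0,0,0.01,-6,-0.6],
    [0,0,0.02,-5.3,-0.6]
  ]
}}

```text
clock: 34.8
tool_pos: [0.4755, -0.3101, 0.0896]
eef_rot: [1.0, 0.002, -0.0, -0.0]
ft_force: [0.2, 0.5, -2.8]
gripper_width: 0.035
```

{"op": "move_arm", "data": {
  "targets": [
    [0,0,0.03,0,-0.6],
    [0,0,0,0,-0.6],
    [0,0,0,0,-0.6]
  ]
}}

```text
clock: 35.1
tool_pos: [0.4748, -0.3086, 0.0594]
eef_rot: [1.0, 0.0, -0.001, -0.001]
ft_force: [0.6, 0.1, -0.7]
gripper_width: 0.035
```

```bash
python3 - <<'E'
from h import *
plan([.478,-.310,.026],0)
E
```

```text
now [ 474.8 -308.6   59.4] yaw 0.0 j6 56.8 clk 35.1 w 35.0
 shift mm [ 3.3  1.5 33.4] dist 34
 yaw 0 roll 0.0 predicted j6 (tool x ccw = -) 57.0
```

{"op": "move_arm", "data": {
  "targets": [
    [0.003,0.001,0.01,0,-0.6],
    [0,0,0.012,0,-0.6],
    [0,0,0.007,0,-0.6],
    [0,0,0.002,0,-0.6],
    [0,0,0,0,-0.6],
    [0,0,0,0,-0.6]
  ]
}}

```text
clock: 35.7
tool_pos: [0.479, -0.3104, 0.0298]
eef_rot: [1.0, 0.0, 0.0, 0.0]
ft_force: [0.5, 0.1, -2.4]
gripper_width: 0.0354
```

```bash
python3 - <<'E'
from h import *
plan([.478,-.310,.026],0);print(st()["ft_force"])
E
```

```text
now [ 479.  -310.4   29.8] yaw 0.0 j6 56.9 clk 35.7 w 35.4
 shift mm [-1.  -0.4  3.8] dist 4
 yaw 0 roll 0.0 predicted j6 (tool x ccw = -) 57.0
[ 0.45727077  0.14610302 -2.42292703]
```

{"op": "move_arm", "data": {
  "targets": [
    [0,0,0.0015,0,-0.6],
    [0,0,0.001,0,-0.6],
    [0,0,0.001,0,-0.6],
    [0,0,0,0,-0.6]
  ]
}}

```text
clock: 36.1
tool_pos: [0.479, -0.3104, 0.0263]
eef_rot: [1.0, 0.0, 0.0, 0.0]
ft_force: [-0.6, -0.2, 1.4]
gripper_width: 0.0348
```

```bash
python3 - <<'E'
from h import *
plan([.478,-.310,.026],0);print(st()["ft_force"])
E
```

```text
now [ 479.  -310.4   26.3] yaw 0.0 j6 56.9 clk 36.1 w 34.8
 shift mm [-1.  -0.4  0.3] dist 1
 yaw 0 roll 0.0 predicted j6 (tool x ccw = -) 57.0
[-0.55803026 -0.21597093  1.40232061]
```

{"op": "move_arm", "data": {
  "targets": [
    [0,0,0,0,0],
    [0,0,0,0,0.1],
    [0,0,0,0,0.15],
    [0,0,-0.005,0,0.15],
    [0,0,-0.02,0,0.15],
    [0,0,-0.04,0,1],
    [0,0,-0.045,0,1],
    [0,0,-0.045,0,1]
  ]
}}

```text
clock: 36.9
tool_pos: [0.4786, -0.3101, 0.1828]
eef_rot: [1.0, 0.0, -0.0, -0.0]
ft_force: [1.7, -0.5, -0.8]
gripper_width: 0.0852
```

```bash
python3 - <<'E'
from h import *
snap("scene","s19")
plan([.4754,.0779,.20],88.7)
a=cv2.imread("pics/s19.png")[220:360,90:460];cv2.imwrite("pics/s19c.png",cv2.resize(a,None,fx=2,fy=2))
E
```

```text
now [ 481.8 -312.2  190.4] yaw 0.0 j6 56.9 clk 36.95 w 85.2
 shift mm [  -6.1 -390.   -11.7] dist 390
 yaw 88.7 roll -88.7 predicted j6 (tool x ccw = -) 10.6
```

View pics/s19c.png

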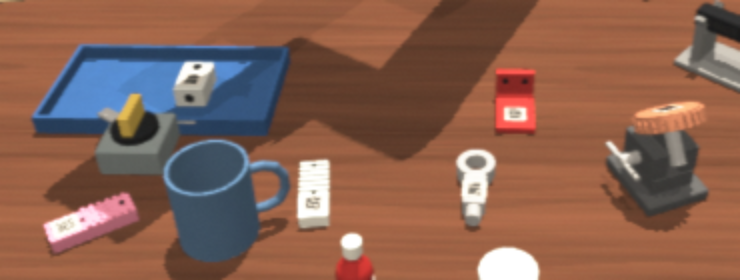

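{"op": "move_arm", "data": {
  "targets": [
    [0,-0.03,-0.01,0,1],
    [-0.001,-0.045,0,0,1],
    [-0.001,-0.048,0,0,1],
    [-0.001,-0.048,0,0,1],
    [-0.001,-0.048,0,0,1],
    [-0.001,-0.048,0,0,1],
    [-0.001,-0.048,0,0,1],
    [0,-0.045,0,0,1]
  ]
}}

```text
clock: 37.75
tool_pos: [0.4723, 0.0517, 0.1914]
eef_rot: [1.0, 0.0, 0.0, -0.0]
ft_force: [0.8, -0.7, -0.5]
gripper_width: 0.0854
```

{"op": "move_arm", "data": {
  "targets": [
    [0,-0.03,0,-8.5,1],
    [0,0,0,-8.5,1],
    [0,0,0,-8.5,1],
    [0,0,0,-8.5,1],
    [0,0,0,-8.5,1],
    [0,0,0,-8.5,1],
    [0,0,0,-8.5,1],
    [0,0,0,-8.5,1]
  ]
}}

```text
clock: 38.55
tool_pos: [0.4727, 0.0797, 0.1912]
eef_rot: [0.827, 0.562, 0.0, 0.0]
ft_force: [0.0, 0.2, -0.1]
gripper_width: 0.0853
```

{"op": "move_arm", "data": {
  "targets": [
    [0,0,0,-8.5,1],
    [0,0,0,-8.5,1],
    [0,0,0,-3.7,1],
    [0,0,0,0,1],
    [0,0,0,0,1]
  ]
}}

```text
clock: 39.05
tool_pos: [0.4727, 0.0797, 0.1912]
eef_rot: [0.716, 0.698, 0.0, 0.0]
ft_force: [-0.3, -0.8, 0.5]
gripper_width: 0.0853
```

```bash
python3 - <<'E'
from h import *
snap("wrist","w20")
plan([.4754,.0779,.20],88.7);print(tilt())
E
```

```text
now [472.7  79.7 191.1] yaw 88.6 j6 10.8 clk 39.1 w 85.8
 shift mm [-1.7  2.8 -8.9] dist 9
 yaw 88.7 roll -0.1 predicted j6 (tool x ccw = -) 10.6
[ 1.53563293e-04  3.73327278e-05 -9.99999988e-01]
```

View pics/w20.png

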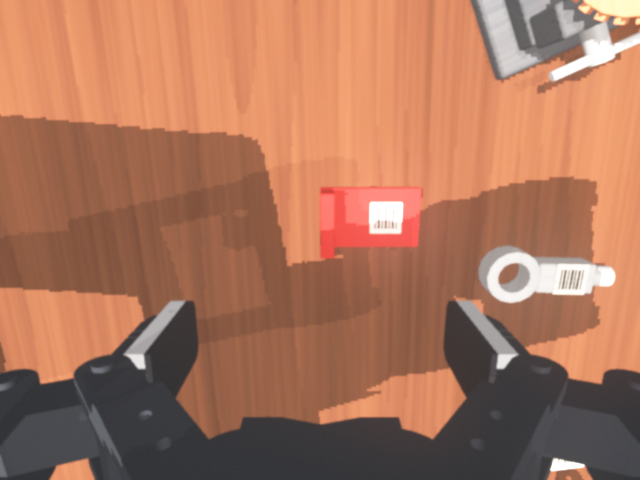

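```bash
python3 - <<'E'
from parts import *
H["flange"]=.038;H["rod_eye"]=.02
r=blobs("w20",dict(flange=(310,178,345,268),bracket=(330,178,430,260),rod_eye=(470,235,625,312)),.004)
c=r["flange"][0][0];plan([c[0]/1e3,c[1]/1e3,.028],88.7)
E
```

```text
flange area 962 rect c [478.   79.2] size [45.7  9.9] longaxis 88.6 centroid [477.9  79.1]
bracket area 5007 rect c [516.2  78. ] size [46.1 65.2] longaxis -1.4 centroid [516.5  77.9]
rod_eye area 3518 rect c [646.6  26.1] size [41.5 98. ] longaxis -11.2 centroid [639.8  30.5]
now [472.7  79.7 191.1] yaw 88.6 j6 10.8 clk 39.1 w 85.8
 shift mm [ -0.4   5.3 163.1] dist 163
 yaw 88.7 roll -0.1 predicted j6 (tool x ccw = -) 10.7
```

```bash
python3 - <<'E'
from h import *
print(robot.get_calibration("wrist")["mount"]); plan([.4754,.0779,.20],88.7)
E
```

```text
[[ 4.69046555e-05 -9.66091217e-01 -2.58201003e-01  6.31988180e-02]
 [ 9.99999999e-01  5.15897326e-05 -1.13699484e-05 -3.96985228e-05]
 [ 2.43049281e-05 -2.58201002e-01  9.66091218e-01 -1.25833077e-01]
 [ 0.00000000e+00  0.00000000e+00  0.00000000e+00  1.00000000e+00]]
now [472.7  79.7 191.1] yaw 88.6 j6 10.8 clk 39.1 w 85.8
 shift mm [-1.7  2.8 -8.9] dist 9
 yaw 88.7 roll -0.1 predicted j6 (tool x ccw = -) 10.6
```

{"op": "move_arm", "data": {
  "targets": [
    [-0.001,0.004,0.02,0,1],
    [0,0,0.03,0,1],
    [0,0,0.03,0,1],
    [0,0,0.01,0,1],
    [0,0,0,0,1],
    [0,0,0,0,1],
    [0,0,0,0,1]
  ]
}}

```text
clock: 39.8
tool_pos: [0.4776, 0.0788, 0.1023]
eef_rot: [0.715, 0.699, 0.001, 0.001]
ft_force: [0.3, 0.3, 0.6]
gripper_width: 0.0855
```

```bash
python3 - <<'E'
from parts import *
snap("wrist","w21");H["flange"]=.038
print(st()["tool_pos"],tilt(),robot.get_calibration("wrist")["mount"][:3,3])
r=blobs("w21",dict(flange=(300,160,370,330),bracket=(330,160,520,330)),.003)
c=r["flange"][0][0];plan([c[0]/1e3,c[1]/1e3,.028],88.7)
E
```

```text
[0.47760549 0.07877063 0.1023282 ] [ 2.26756600e-03  3.56890059e-04 -9.99997365e-01] [ 6.31989823e-02 -4.27087200e-05 -1.25833884e-01]
flange area 1819 rect c [477.6  79.4] size [46.1  9.6] longaxis 89.1 centroid [477.7  79.2]
bracket area 9396 rect c [515.8  78.2] size [45.8 65.6] longaxis -1.3 centroid [515.7  78.2]
now [477.6  78.8 102.3] yaw 88.7 j6 10.5 clk 39.85 w 85.5
 shift mm [ 0.6 -0.2 74.3] dist 74
 yaw 88.7 roll 0.0 predicted j6 (tool x ccw = -) 10.7
```

View pics/w21.png

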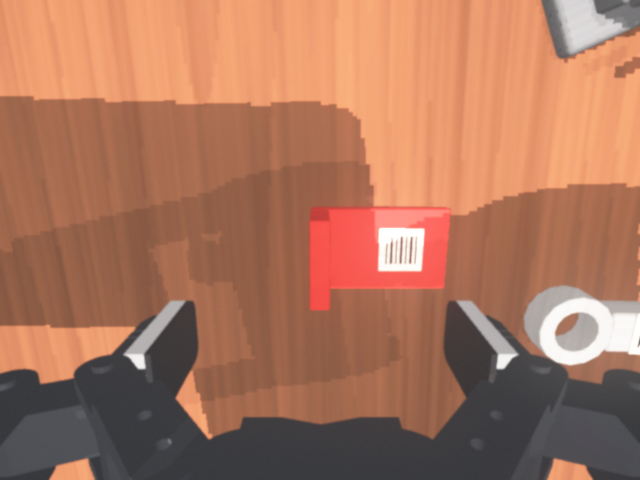

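{"op": "move_arm", "data": {
  "targets": [
    [0,0,0.025,0,1],
    [0,0,0.025,0,1],
    [0,0,0.017,0,1],
    [0,0,0.005,0,1],
    [0,0,0,0,1],
    [0,0,0,0,0.6],
    [0,0,0,0,0],
    [0,0,0,0,-0.5]
  ]
}}

```text
clock: 40.65
tool_pos: [0.4773, 0.0787, 0.0299]
eef_rot: [0.715, 0.699, 0.001, 0.0]
ft_force: [-0.3, 0.2, 0.1]
gripper_width: 0.044
```

```bash
python3 - <<'E'
from h import *
plan([.4777,.0785,.028],88.7);print(st()["ft_force"])
E
```

```text
now [477.3  78.7  29.9] yaw 88.7 j6 10.5 clk 40.65 w 44.0
 shift mm [-0.2  0.4  1.9] dist 2
 yaw 88.7 roll 0.0 predicted j6 (tool x ccw = -) 10.6
[-0.33265681  0.20921018  0.06615015]
```

{"op": "move_arm", "data": {
  "targets": [
    [0,0,0.001,0,-0.8],
    [0,0,0,0,-1],
    [0,0,0,0,-1],
    [0,0,0,0,-1],
    [0,0,0,0,-1],
    [0,0,-0.01,0,-1],
    [0,0,-0.03,0,-1],
    [0,0,-0.04,0,-1]
  ]
}}

```text
clock: 41.45
tool_pos: [0.475, 0.0784, 0.1079]
eef_rot: [0.715, 0.699, -0.002, -0.001]
ft_force: [1.6, -0.1, -1.3]
gripper_width: 0.0091
```

{"op": "move_arm", "data": {
  "targets": [
    [0,0,-0.02,0,-1],
    [0,0,0,0,-1],
    [0,0,0,0,-1]
  ]
}}

```text
clock: 41.75
tool_pos: [0.4765, 0.0786, 0.1282]
eef_rot: [0.715, 0.699, 0.0, 0.0]
ft_force: [0.2, 0.1, -1.4]
gripper_width: 0.0094
```

```bash
python3 - <<'E'
from h import *
plan([.4552,-.246,.13],90);print(st()["ft_force"])
snap("wrist","w22");snap("scene","s22")
E
```

```text
now [476.5  78.6 128.2] yaw 88.7 j6 10.5 clk 41.75 w 9.4
 shift mm [-325.   -14.1   -1.8] dist 325
 yaw 90 roll -1.3 predicted j6 (tool x ccw = -) -28.4
[ 0.15453003  0.13517671 -1.39774017]
```

View pics/w22.png

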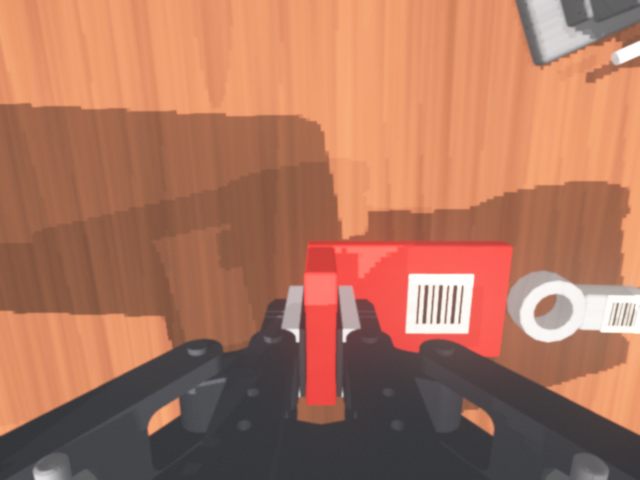

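{"op": "move_arm", "data": {
  "targets": [
    [-0.025,-0.001,0,0,-1],
    [-0.045,-0.002,0,0,-1],
    [-0.048,-0.002,0,0,-1],
    [-0.048,-0.002,0,0,-1],
    [-0.048,-0.002,0,0,-1],
    [-0.048,-0.002,0,0,-1],
    [-0.04,-0.002,0,0,-1],
    [-0.023,-0.001,0,-1.3,-1]
  ]
}}

```text
clock: 42.65
tool_pos: [0.4543, -0.2485, 0.1266]
eef_rot: [0.708, 0.707, -0.0, -0.001]
ft_force: [0.2, 0.1, -1.6]
gripper_width: 0.0091
```

{"op": "move_arm", "data": {
  "targets": [
    [0,0,0.02,0,-1],
    [0,0,0.03,0,-1],
    [0,0,0,0,-1],
    [0,0,0,0,-1]
  ]
}}

```text
clock: 43.05
tool_pos: [0.4544, -0.2454, 0.077]
eef_rot: [0.707, 0.707, -0.001, -0.002]
ft_force: [0.5, -1.3, -1.3]
gripper_width: 0.0092
```

```bash
python3 - <<'E'
from h import *
plan([.4552,-.246,.034],90);print(st()["ft_force"])
snap("wrist","w23")
E
```

```text
now [ 454.4 -245.4   77. ] yaw 90.0 j6 -28.6 clk 43.05 w 9.2
 shift mm [-0.7  0.9 43. ] dist 43
 yaw 90 roll 0.0 predicted j6 (tool x ccw = -) -28.4
[ 0.46869239 -1.33359695 -1.27413369]
```

View pics/w23.png

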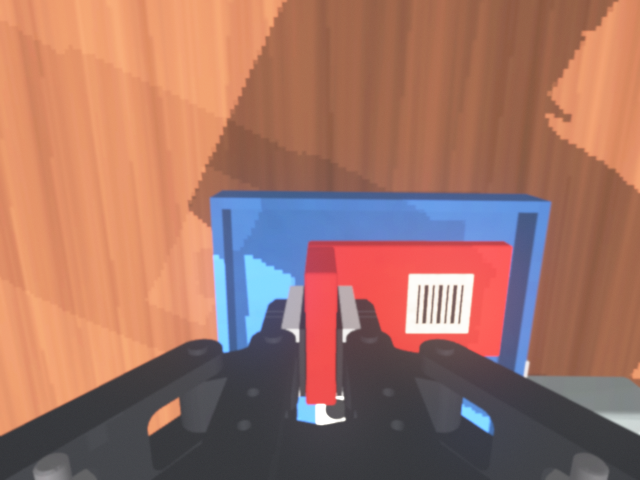

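{"op": "move_arm", "data": {
  "targets": [
    [0,0.001,0.015,0,-1],
    [0,0,0.015,0,-1],
    [0,0,0.007,0,-1],
    [0,0,0.002,0,-1],
    [0,0,0,0,-1],
    [0,0,0,0,-1]
  ]
}}

```text
clock: 43.7
tool_pos: [0.4569, -0.2462, 0.0398]
eef_rot: [0.707, 0.707, 0.0, 0.001]
ft_force: [0.5, -0.3, -1.0]
gripper_width: 0.009
```

```bash
python3 - <<'E'
from h import *
plan([.4552,-.246,.034],90);print(st()["ft_force"])
E
```

```text
now [ 456.9 -246.2   39.8] yaw 90.0 j6 -28.5 clk 43.7 w 9.0
 shift mm [ 0.2 -1.8  5.8] dist 6
 yaw 90 roll 0.0 predicted j6 (tool x ccw = -) -28.4
[ 0.46813638 -0.30055291 -1.02077063]
```

{"op": "move_arm", "data": {
  "targets": [
    [0,0,0.002,0,-1],
    [0,0,0.002,0,-1],
    [0,0,0.001,0,-1],
    [0,0,0,0,-1]
  ]
}}

```text
clock: 44.1
tool_pos: [0.4563, -0.246, 0.0339]
eef_rot: [0.707, 0.707, -0.0, -0.0]
ft_force: [-0.6, -0.4, -0.7]
gripper_width: 0.0093
```

```bash
python3 - <<'E'
from h import *
plan([.4552,-.246,.034],90);print(st()["ft_force"])
E
```

```text
now [ 456.3 -246.    33.9] yaw 90.0 j6 -28.5 clk 44.1 w 9.3
 shift mm [-0.  -1.1 -0.1] dist 1
 yaw 90 roll 0.0 predicted j6 (tool x ccw = -) -28.4
[-0.59365515 -0.39464447 -0.7368549 ]
```

{"op": "move_arm", "data": {
  "targets": [
    [0,0,0.001,0,-1],
    [0,0,0,0,-1],
    [0,0,0,0,-0.6],
    [0,0,0,0,-0.5],
    [0,0,0,0,-0.3],
    [0,0,-0.006,0,-0.3],
    [0,0,-0.03,0,-0.2],
    [0,0,-0.04,0,0.5]
  ]
}}

```text
clock: 44.9
tool_pos: [0.4552, -0.2453, 0.1087]
eef_rot: [0.707, 0.707, -0.001, -0.002]
ft_force: [0.2, 0.1, -0.6]
gripper_width: 0.0476
```

```bash
python3 - <<'E'
from h import *
plan([.662,.029,.20],-1.3);print(st()["ft_force"])
snap("wrist","w24")
E
```

```text
now [ 455.2 -245.3  108.7] yaw 90.0 j6 -28.5 clk 44.9 w 47.6
 shift mm [274.4 206.7 -91.5] dist 355
 yaw -1.3 roll 91.3 predicted j6 (tool x ccw = -) 93.8
[ 0.17617959  0.0528021  -0.57800897]
```

View pics/w24.png

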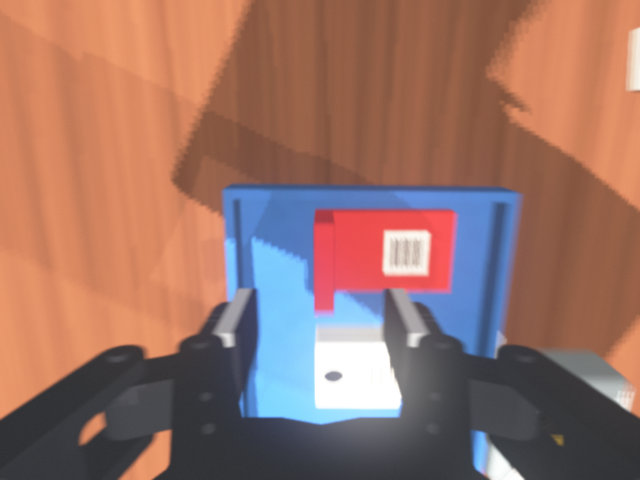

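{"op": "move_arm", "data": {
  "targets": [
    [0,0,-0.045,0,1],
    [0.015,0.01,-0.04,0,1],
    [0.035,0.026,-0.015,0,1],
    [0.038,0.028,0,0,1],
    [0.038,0.028,0,0,1],
    [0.038,0.028,0,0,1],
    [0.038,0.028,0,0,1],
    [0.036,0.028,0,0,1]
  ]
}}

```text
clock: 45.75
tool_pos: [0.6333, -0.0059, 0.2095]
eef_rot: [0.707, 0.707, 0.0, 0.0]
ft_force: [0.6, -0.0, -0.0]
gripper_width: 0.0853
```

{"op": "move_arm", "data": {
  "targets": [
    [0.026,0.022,0,8.5,1],
    [0,0,0,8.5,1],
    [0,0,0,8.5,1],
    [0,0,0,8.5,1],
    [0,0,0,8.5,1],
    [0,0,0,8.5,1],
    [0,0,0,8.5,1],
    [0,0,0,8.5,1]
  ]
}}

```text
clock: 46.55
tool_pos: [0.6542, 0.0181, 0.2093]
eef_rot: [0.982, 0.188, 0.0, 0.0]
ft_force: [1.1, -0.3, 0.7]
gripper_width: 0.0853
```

{"op": "move_arm", "data": {
  "targets": [
    [0,0,0,8.5,1],
    [0,0,0,8.5,1],
    [0,0,0,6.3,1],
    [0,0,0,0,1],
    [0,0,0,0,1]
  ]
}}

```text
clock: 47.05
tool_pos: [0.6543, 0.0181, 0.2092]
eef_rot: [1.0, -0.009, 0.0, 0.0]
ft_force: [-0.5, 0.4, 0.0]
gripper_width: 0.085
```

```bash
python3 - <<'E'
from h import *
plan([.658,.0296,.20],-1.3);print(tilt())
snap("wrist","w25")
E
```

```text
now [654.3  18.1 209.2] yaw -1.1 j6 92.5 clk 47.05 w 85.0
 shift mm [  3.5 -11.6   9.2] dist 15
 yaw -1.3 roll 0.2 predicted j6 (tool x ccw = -) 93.9
[ 1.26161390e-04 -1.62282619e-05 -9.99999992e-01]
```

View pics/w25.png

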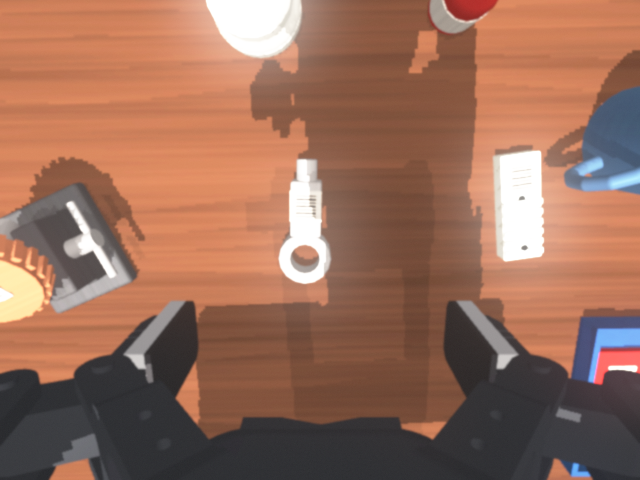

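```bash
python3 - <<'E'
from parts import *
C,p,d=load("w25");P=cloud(C,d)
m=(abs(P[...,2]-.02)<.004);m[:150]=0;m[290:]=0;m[:,:270]=0;m[:,340:]=0
for v in (185,195,205,215,225): c=np.where(m[v])[0];print(v,c.min(),c.max(),(c.min()+c.max())/2)
c=np.where(m[230:285].any(0))[0];r=np.where(m[240:,305])[0]+240;print("ring cols",c.min(),c.max(),"rows bottom",r.max())
a=ray(C,[(305,257.5),(306,205),(305.5,r.max()+.5)],.02);print(a)
print("origin x from ring bottom", a[2][0]+.061, "ring c",a[0][0]+.040)
blobs("w25",dict(liner=(485,140,555,270)),.006)
E
```

```text
185 291 321 306.0
195 290 321 305.5
205 290 320 305.0
215 290 320 305.0
225 290 320 305.0
ring cols 279 330 rows bottom 282
[[0.62044814 0.03103428 0.02      ]
 [0.66300367 0.02904465 0.02      ]
 [0.59912154 0.0312356  0.02      ]]
origin x from ring bottom 0.6601215364934769 ring c 0.6604481366166763
liner area 4362 rect c [ 656.8 -140. ] size [84.5 33.6] longaxis 7.6 centroid [ 656.5 -139.6]
```

{"op": "move_arm", "data": {
  "targets": [
    [-0.001,-0.006,0.025,0.3,1],
    [0,-0.006,0.045,0,1],
    [0,0,0.045,0,1],
    [0,0,0.035,0,1],
    [0,0,0.02,0,1],
    [0,0,0.01,0,1],
    [0,0,0,0,1],
    [0,0,0,0,1]
  ]
}}

```text
clock: 47.9
tool_pos: [0.6544, 0.0301, 0.0301]
eef_rot: [1.0, -0.013, 0.001, -0.0]
ft_force: [0.2, 0.4, -0.4]
gripper_width: 0.0853
```

```bash
python3 - <<'E'
from h import *
plan([.653,.030,.020],-1.4)
E
```

```text
now [654.4  30.1  30.1] yaw -1.5 j6 94.0 clk 47.9 w 85.3
 shift mm [-1.4  0.2 10.1] dist 10
 yaw -1.4 roll -0.1 predicted j6 (tool x ccw = -) 94.0
```

{"op": "move_arm", "data": {
  "targets": [
    [-0.001,0,0.006,0,0.6],
    [0,0,0.0035,0,0],
    [0,0,0,0,-0.3],
    [0,0,0,0,-0.6],
    [0,0,0,0,-0.8],
    [0,0,0,0,-0.8],
    [0,0,0,0,-0.8]
  ],
  "force": 70
}}

```text
clock: 48.6
tool_pos: [0.6531, 0.0302, 0.0201]
eef_rot: [1.0, -0.014, 0.0, -0.0]
ft_force: [-1.5, 0.7, 5.3]
gripper_width: 0.0225
```

```bash
python3 - <<'E'
from h import *
plan([.653,.030,.020],-1.4);print(st()["ft_force"])
E
```

```text
now [653.1  30.2  20.1] yaw -1.6 j6 94.1 clk 48.6 w 22.5
 shift mm [-0.1  0.2  0.1] dist 0
 yaw -1.4 roll -0.2 predicted j6 (tool x ccw = -) 94.0
[-1.46117113  0.70226603  5.30846275]
```

{"op": "move_arm", "data": {
  "targets": [
    [0,0,-0.01,0,-0.8],
    [0,0,-0.03,0,-0.8],
    [0,0,-0.04,0,-0.8],
    [0,0,-0.025,0,-0.8],
    [0,0,0,0,-0.8],
    [0,0,0,0,-0.8]
  ]
}}

```text
clock: 49.2
tool_pos: [0.6524, 0.0301, 0.1247]
eef_rot: [1.0, -0.014, 0.0, -0.0]
ft_force: [-0.1, -0.1, -3.0]
gripper_width: 0.0221
```

```bash
python3 - <<'E'
from h import *
plan([.4835,-.372,.125],0);print(st()["ft_force"])
snap("wrist","w26")
E
```

```text
now [652.4  30.1 124.7] yaw -1.6 j6 94.1 clk 49.2 w 22.1
 shift mm [-1.578e+02  4.066e+02 -3.000e-01] dist 436
 yaw 0 roll -1.6 predicted j6 (tool x ccw = -) 52.4
[-0.08985215 -0.14514111 -2.95710736]
```

View pics/w26.png

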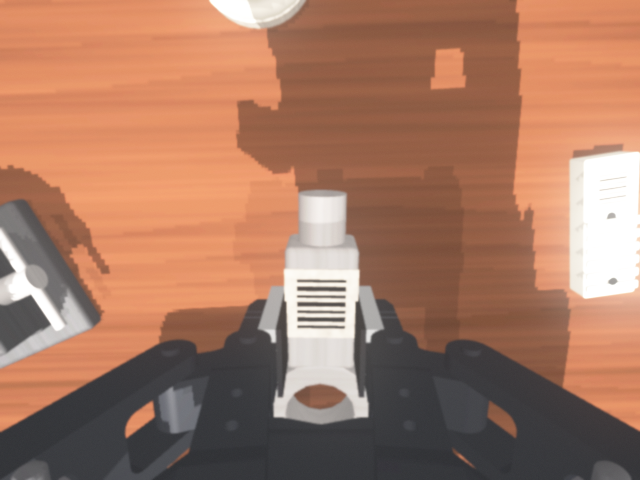

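{"op": "move_arm", "data": {
  "targets": [
    [-0.01,0.025,0,0,-0.8],
    [-0.017,0.044,0,0,-0.8],
    [-0.018,0.046,0,0,-0.8],
    [-0.018,0.046,0,0,-0.8],
    [-0.018,0.046,0,0,-0.8],
    [-0.018,0.046,0,0,-0.8],
    [-0.018,0.046,0,0,-0.8],
    [-0.017,0.045,0,0,-0.8]
  ]
}}

```text
clock: 50.05
tool_pos: [0.507, -0.3111, 0.1226]
eef_rot: [1.0, -0.014, -0.001, -0.001]
ft_force: [0.5, 0.0, -3.0]
gripper_width: 0.0225
```

{"op": "move_arm", "data": {
  "targets": [
    [-0.016,0.04,0,0,-0.8],
    [-0.008,0.022,0,-1.6,-0.8],
    [0,0,0.015,0,-0.8],
    [0,0,0.025,0,-0.8],
    [0,0,0.015,0,-0.8],
    [0,0,0,0,-0.8],
    [0,0,0,0,-0.8]
  ]
}}

```text
clock: 50.75
tool_pos: [0.4835, -0.3705, 0.0688]
eef_rot: [1.0, 0.001, -0.001, -0.001]
ft_force: [-0.1, 0.0, -1.9]
gripper_width: 0.0223
```

```bash
python3 - <<'E'
from h import *
plan([.4835,-.372,.025],0);print(st()["ft_force"])
snap("wrist","w27")
E
```

```text
now [ 483.5 -370.5   68.8] yaw 0.1 j6 52.3 clk 50.75 w 22.3
 shift mm [ 0.1  1.6 43.8] dist 44
 yaw 0 roll 0.1 predicted j6 (tool x ccw = -) 52.4
[-0.1151778   0.04163566 -1.85007742]
```

View pics/w27.png

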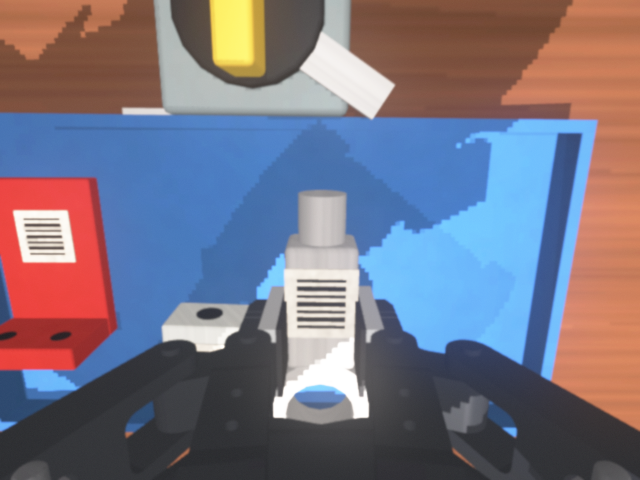

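{"op": "move_arm", "data": {
  "targets": [
    [0,0.005,0.014,0,-0.8],
    [0,0,0.014,0,-0.8],
    [0,0,0.009,0,-0.8],
    [0,0,0.003,0,-0.8],
    [0,0,0,0,-0.8],
    [0,0,0,0,-0.8]
  ]
}}

```text
clock: 51.4
tool_pos: [0.4837, -0.3765, 0.0297]
eef_rot: [1.0, 0.0, 0.0, 0.0]
ft_force: [0.0, 0.0, -1.6]
gripper_width: 0.0224
```

```bash
python3 - <<'E'
from h import *
plan([.4835,-.376,.025],0);print(st()["ft_force"])
E
```

```text
now [ 483.7 -376.5   29.7] yaw 0.0 j6 51.9 clk 51.4 w 22.4
 shift mm [-0.2 -0.5  4.7] dist 5
 yaw 0 roll 0.0 predicted j6 (tool x ccw = -) 52.1
[ 0.04406789  0.04981521 -1.59389124]
```

{"op": "move_arm", "data": {
  "targets": [
    [0,0,0.002,0,-0.8],
    [0,0,0.0015,0,-0.8],
    [0,0,0.001,0,-0.8],
    [0,0,0,0,-0.8]
  ]
}}

```text
clock: 51.8
tool_pos: [0.4837, -0.3764, 0.0252]
eef_rot: [1.0, 0.0, 0.0, 0.0]
ft_force: [0.5, -0.1, -1.0]
gripper_width: 0.0225
```

```bash
python3 - <<'E'
from h import *
plan([.4835,-.376,.025],0);print(st()["ft_force"])
E
```

```text
now [ 483.7 -376.4   25.2] yaw 0.0 j6 51.9 clk 51.8 w 22.5
 shift mm [-0.2 -0.4  0.2] dist 0
 yaw 0 roll 0.0 predicted j6 (tool x ccw = -) 52.1
[ 0.49189029 -0.06970369 -0.96146   ]
```

{"op": "move_arm", "data": {
  "targets": [
    [0,0,0.0005,0,-0.8],
    [0,0,0,0,-0.4],
    [0,0,0,0,-0.3],
    [0,0,0,0,-0.2],
    [0,0,-0.004,0,-0.2],
    [0,0,-0.025,0,-0.2],
    [0,0,-0.045,0,1],
    [0,0,-0.045,0,1]
  ]
}}

```text
clock: 52.6
tool_pos: [0.483, -0.3759, 0.1444]
eef_rot: [1.0, 0.0, -0.001, -0.001]
ft_force: [0.1, -0.8, 0.4]
gripper_width: 0.0624
```

```bash
python3 - <<'E'
from h import *
plan([.653,-.1395,.20],7.5)
snap("wrist","w28");snap("scene","s28")
E
```

```text
now [ 483.  -375.9  144.4] yaw 0.0 j6 51.9 clk 52.6 w 62.4
 shift mm [ 170.  -236.4  -55.5] dist 296
 yaw 7.5 roll -7.5 predicted j6 (tool x ccw = -) 70.4
```

View pics/w28.png

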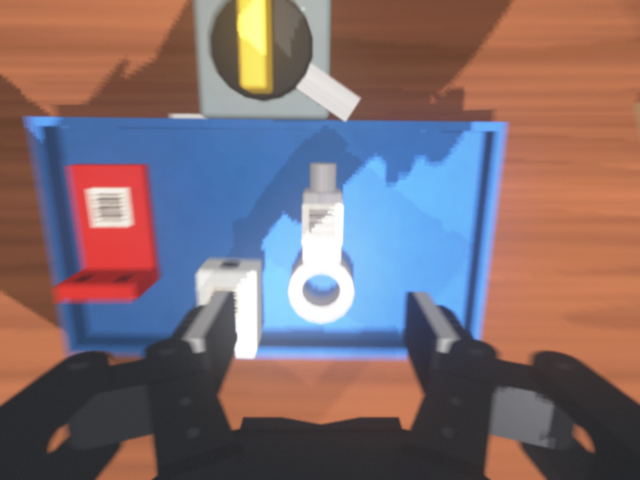

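```bash
python3 - <<'E'
from h import *
C,p,d=load("w25");P=cloud(C,d);hsv=cv2.cvtColor(p,cv2.COLOR_RGB2HSV)
m=(hsv[...,0]>95)&(hsv[...,0]<120)&(hsv[...,1]>90)&(P[...,2]>.03);m[:100]=0;m[200:]=0;m[:,:555]=0
Q=P[m];i=np.argsort(Q[:,1])[::-1][:5];print(Q[i]);j=np.argsort(Q[:,0])[:5];print(Q[j])
E
```

```text
[[0.71916802 0.01686349 0.33500091]
 [0.71916802 0.01686349 0.33500091]
 [0.71916802 0.01686349 0.33500091]
 [0.71916802 0.01686349 0.33500091]
 [0.71916802 0.01686349 0.33500091]]
[[ 0.67165413 -0.2109086   0.04089492]
 [ 0.67181763 -0.21085936  0.037036  ]
 [ 0.67205181 -0.21048771  0.03350544]
 [ 0.67211601 -0.21008052  0.03899942]
 [ 0.67225215 -0.21007776  0.03994136]]
```

```bash
python3 - <<'E'
from h import *
C,p,d=load("w25");P=cloud(C,d);hsv=cv2.cvtColor(p,cv2.COLOR_RGB2HSV)
m=(hsv[...,0]>95)&(hsv[...,0]<120)&(hsv[...,1]>90)&(P[...,2]>.02)&(P[...,2]<.12)&(d>0);m[:100]=0;m[210:]=0;m[:,:555]=0
Q=P[m];i=np.argsort(Q[:,1])[::-1][:4];print(Q[i]);print(Q.min(0),Q.max(0))
plan([.640,-.142,.20],7.5)
E
```

```text
[[ 0.67913086 -0.1597357   0.06256219]
 [ 0.68199177 -0.16016066  0.06434238]
 [ 0.67940388 -0.16016801  0.05967706]
 [ 0.67883975 -0.16040778  0.06049551]]
[ 0.67165413 -0.2109086   0.02000411] [ 0.73585213 -0.1597357   0.0791038 ]
now [ 486.6 -378.8  150.1] yaw 0.0 j6 51.9 clk 52.7 w 75.9
 shift mm [ 153.9 -236.3  -50.2] dist 286
 yaw 7.5 roll -7.5 predicted j6 (tool x ccw = -) 70.0
```

{"op": "move_arm", "data": {
  "targets": [
    [0.01,-0.016,-0.03,0,0.1],
    [0.022,-0.034,-0.02,0,0.1],
    [0.025,-0.04,0,0,0.1],
    [0.025,-0.04,0,0,0.1],
    [0.025,-0.04,0,0,0.1],
    [0.024,-0.036,0,0,0.1],
    [0.015,-0.026,0,-4,0.1],
    [0,-0.004,0,-3.5,0.1]
  ]
}}

```text
clock: 53.5
tool_pos: [0.6308, -0.137, 0.1931]
eef_rot: [0.998, 0.069, 0.0, -0.0]
ft_force: [0.2, -0.2, -0.3]
gripper_width: 0.0468
```

{"op": "move_arm", "data": {
  "targets": [
    [0,0,0.03,0,0.1],
    [0,0,0.01,0,0.1],
    [0,0,0,0,0.1],
    [0,0,0,0,0.1],
    [0,0,0,0,0.1]
  ]
}}

```text
clock: 54.0
tool_pos: [0.6297, -0.1408, 0.1546]
eef_rot: [0.998, 0.065, 0.001, 0.0]
ft_force: [-0.4, -1.3, -0.4]
gripper_width: 0.0472
```

```bash
python3 - <<'E'
from parts import *
snap("wrist","w29");print(tilt())
plan([.632,-.143,.15],7.5)
E
```

```text
[ 1.47839370e-03 -3.50133225e-04 -9.99998846e-01]
now [ 629.7 -140.8  154.6] yaw 7.5 j6 69.8 clk 54.05 w 46.5
 shift mm [2.  2.5 4.6] dist 6
 yaw 7.5 roll -0.0 predicted j6 (tool x ccw = -) 69.8
```

View pics/w29.png

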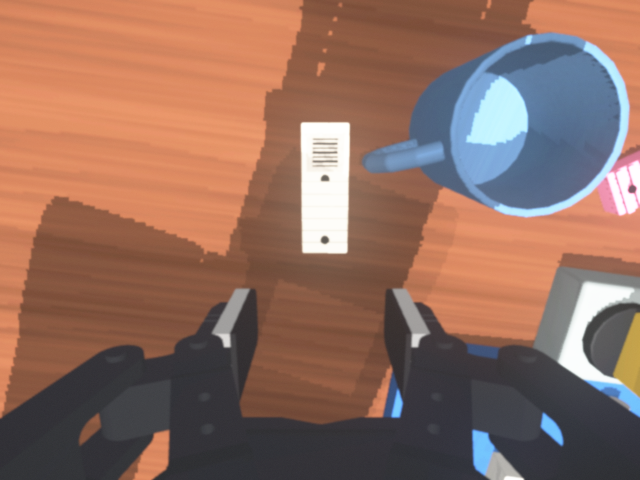

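```bash
python3 - <<'E'
from parts import *
r=blobs("w29",dict(liner=(285,110,365,265)),.006)
c=np.array(r["liner"][0][0])/1e3;c[0]+=.001;t=np.radians(7.5);u=np.array([np.cos(t),np.sin(t)])
g=c-.026*u;print(c,g);plan([g[0],g[1],.022],7.5)
E
```

```text
liner area 6029 rect c [ 656.7 -140.7] size [83.3 29.9] longaxis 7.5 centroid [ 656.7 -140.6]
[ 0.65767804 -0.14066827] [ 0.63190047 -0.14406195]
now [ 629.7 -140.8  154.6] yaw 7.5 j6 69.8 clk 54.05 w 46.5
 shift mm [  1.6   3.5 132.6] dist 133
 yaw 7.5 roll -0.0 predicted j6 (tool x ccw = -) 69.7
```

{"op": "move_arm", "data": {
  "targets": [
    [0.001,0.003,0.02,0,0.1],
    [0,0,0.035,0,0.1],
    [0,0,0.035,0,0.1],
    [0,0,0.02,0,0.1],
    [0,0,0.01,0,0.1],
    [0,0,0,0,0.1],
    [0,0,0,0,0.1]
  ]
}}

```text
clock: 54.75
tool_pos: [0.6314, -0.1434, 0.0348]
eef_rot: [0.998, 0.066, 0.001, 0.0]
ft_force: [-0.3, 0.6, -0.0]
gripper_width: 0.0472
```

```bash
python3 - <<'E'
from h import *
plan([.6319,-.1441,.022],7.5);print(st()["ft_force"])
E
```

```text
now [ 631.4 -143.4   34.8] yaw 7.5 j6 69.5 clk 54.75 w 47.2
 shift mm [ 0.4  0.7 12.8] dist 13
 yaw 7.5 roll 0.0 predicted j6 (tool x ccw = -) 69.7
[-0.29178208  0.56598734 -0.02903577]
```

{"op": "move_arm", "data": {
  "targets": [
    [0,0.0005,0.007,0,0.1],
    [0,0,0.005,0,0.1],
    [0,0,0,0,-0.1],
    [0,0,0,0,-0.3],
    [0,0,0,0,-0.7],
    [0,0,0,0,-0.7],
    [0,0,0,0,-0.7]
  ],
  "force": 50
}}

```text
clock: 55.45
tool_pos: [0.6308, -0.1437, 0.0219]
eef_rot: [0.998, 0.066, 0.0, 0.0]
ft_force: [-0.6, 0.7, 3.3]
gripper_width: 0.0288
```

{"op": "move_arm", "data": {
  "targets": [
    [0,0,-0.008,0,-0.7],
    [0,0,-0.025,0,-0.7],
    [0,0,-0.04,0,-0.7],
    [0,0,-0.035,0,-0.7],
    [0,0,0,0,-0.7],
    [0,0,0,0,-0.7]
  ]
}}

```text
clock: 56.05
tool_pos: [0.6311, -0.1437, 0.1308]
eef_rot: [0.998, 0.066, 0.001, 0.0]
ft_force: [-0.2, 0.4, -1.9]
gripper_width: 0.0281
```

```bash
python3 - <<'E'
from h import *
plan([.454,-.436,.13],0);print(st()["ft_force"])
snap("wrist","w30")
E
```

```text
now [ 631.1 -143.7  130.8] yaw 7.5 j6 69.5 clk 56.05 w 28.1
 shift mm [-213.8  266.5    0.5] dist 342
 yaw 0 roll 7.5 predicted j6 (tool x ccw = -) 46.2
[-0.16817707  0.38828951 -1.87576126]
```

View pics/w30.png

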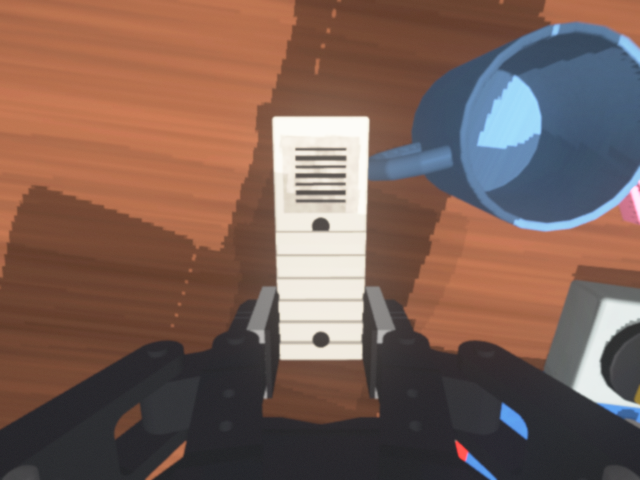

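{"op": "move_arm", "data": {
  "targets": [
    [-0.014,0.017,-0.005,0,-0.7],
    [-0.026,0.032,0,0,-0.7],
    [-0.029,0.037,0,0,-0.7],
    [-0.029,0.037,0,0,-0.7],
    [-0.029,0.037,0,0,-0.7],
    [-0.029,0.037,0,0,-0.7],
    [-0.029,0.036,0,0,-0.7],
    [-0.02,0.024,0,0,-0.7]
  ]
}}

```text
clock: 56.9
tool_pos: [0.4585, -0.4269, 0.1328]
eef_rot: [0.998, 0.065, -0.001, -0.001]
ft_force: [0.9, -0.4, -0.9]
gripper_width: 0.0284
```

{"op": "move_arm", "data": {
  "targets": [
    [-0.009,0.0095,0,3.5,-0.7],
    [0,0,0,4,-0.7],
    [0,0,0.02,0,-0.7],
    [0,0,0.03,0,-0.7],
    [0,0,0.01,0,-0.7],
    [0,0,0,0,-0.7],
    [0,0,0,0,-0.7]
  ]
}}

```text
clock: 57.6
tool_pos: [0.4534, -0.4358, 0.0746]
eef_rot: [1.0, 0.0, -0.0, -0.0]
ft_force: [0.1, -0.6, -1.4]
gripper_width: 0.0284
```

```bash
python3 - <<'E'
from h import *
plan([.455,-.436,.027],0);print(st()["ft_force"])
snap("wrist","w31")
E
```

```text
now [ 453.4 -435.8   74.6] yaw 0.0 j6 46.0 clk 57.6 w 28.4
 shift mm [ 1.6  0.2 47.6] dist 48
 yaw 0 roll 0.0 predicted j6 (tool x ccw = -) 46.2
[ 0.12959959 -0.58318557 -1.38968977]
```

View pics/w31.png

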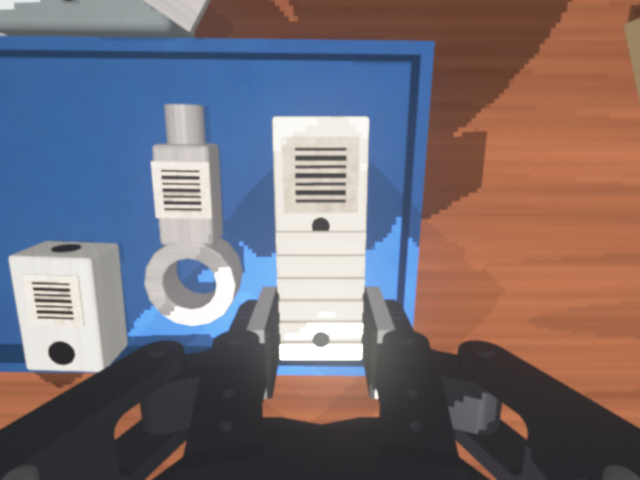

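{"op": "move_arm", "data": {
  "targets": [
    [0.006,-0.001,0.015,0,-0.7],
    [0,0,0.015,0,-0.7],
    [0,0,0.01,0,-0.7],
    [0,0,0.003,0,-0.7],
    [0,0,0,0,-0.7],
    [0,0,0,0,-0.7]
  ]
}}

```text
clock: 58.25
tool_pos: [0.4594, -0.435, 0.0316]
eef_rot: [1.0, 0.0, 0.0, 0.0]
ft_force: [0.4, -0.5, -0.9]
gripper_width: 0.0285
```

```bash
python3 - <<'E'
from h import *
plan([.459,-.4345,.027],0);print(st()["ft_force"])
E
```

```text
now [ 459.4 -435.    31.6] yaw 0.0 j6 46.4 clk 58.25 w 28.5
 shift mm [-0.4 -0.5  4.6] dist 5
 yaw 0 roll 0.0 predicted j6 (tool x ccw = -) 46.6
[ 0.41233216 -0.49667108 -0.922747  ]
```

{"op": "move_arm", "data": {
  "targets": [
    [0,0,0.002,0,-0.7],
    [0,0,0.0015,0,-0.7],
    [0,0,0.001,0,-0.7],
    [0,0,0,0,-0.7]
  ]
}}

```text
clock: 58.65
tool_pos: [0.4593, -0.4348, 0.027]
eef_rot: [1.0, 0.0, -0.0, -0.0]
ft_force: [-0.6, 0.0, -0.9]
gripper_width: 0.0285
```

```bash
python3 - <<'E'
from h import *
plan([.459,-.4345,.027],0);print(st()["ft_force"])
E
```

```text
now [ 459.3 -434.8   27. ] yaw 0.0 j6 46.4 clk 58.65 w 28.5
 shift mm [-0.3 -0.3  0. ] dist 0
 yaw 0 roll 0.0 predicted j6 (tool x ccw = -) 46.6
[-0.5679196   0.02190472 -0.93424513]
```

{"op": "move_arm", "data": {
  "targets": [
    [0,0,0.001,0,-0.7],
    [0,0,0,0,-0.25],
    [0,0,0,0,-0.15],
    [0,0,0,0,-0.1],
    [0,0,-0.004,0,-0.1],
    [0,0,-0.025,0,-0.1],
    [0,0,-0.045,0,0],
    [0,0,-0.045,0,0.5]
  ]
}}

```text
clock: 59.45
tool_pos: [0.4589, -0.4344, 0.1459]
eef_rot: [1.0, 0.0, -0.001, -0.001]
ft_force: [-0.1, -1.3, 0.1]
gripper_width: 0.0561
```

{"op": "move_arm", "data": {
  "targets": [
    [0,-0.03,-0.045,0,1],
    [0,-0.03,-0.045,0,1],
    [0,-0.03,-0.02,0,1],
    [0,0,0,0,1],
    [0,0,0,0,1]
  ]
}}

```text
clock: 59.95
tool_pos: [0.4595, -0.3493, 0.2489]
eef_rot: [1.0, 0.001, 0.001, 0.001]
ft_force: [-0.2, 0.3, 0.8]
gripper_width: 0.0856
```

```bash
python3 - <<'E'
from h import *
print(tilt());plan([.59,-.346,.15],90);plan([.59,-.346,.15],0)
snap("wrist","w32")
E
```

```text
[ 0.00103942 -0.00114721 -0.9999988 ]
now [ 459.5 -349.3  248.9] yaw 0.1 j6 52.5 clk 59.95 w 85.6
 shift mm [130.4  -3.2  99. ] dist 164
 yaw 90 roll -89.9 predicted j6 (tool x ccw = -) -30.4
now [ 459.5 -349.3  248.9] yaw 0.1 j6 52.5 clk 59.95 w 85.6
 shift mm [130.4  -3.2  99. ] dist 164
 yaw 0 roll 0.1 predicted j6 (tool x ccw = -) 59.6
```

View pics/w32.png

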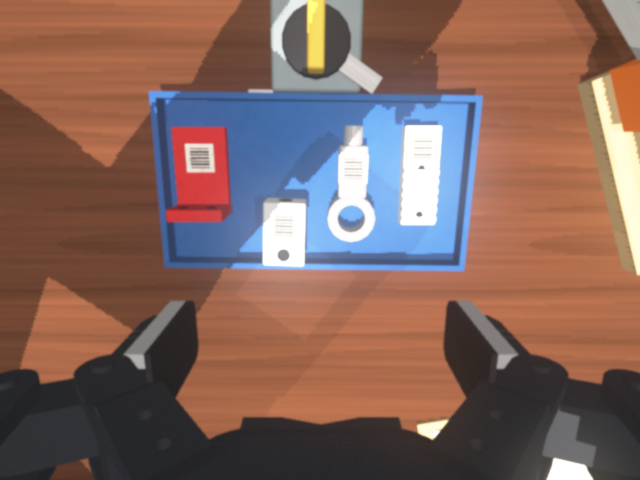

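```bash
python3 - <<'E'
from parts import *
C,p,d=load("w32");P=cloud(C,d)
for u in (270,285,300):
  print([ (v,np.round(P[v,u]*1e3).astype(int).tolist()) for v in (195,203,212,220,235,245,262,266,270)])
r=blobs("w32",dict(manifold=(255,190,315,275)),.012);H["manifold"]=.031;blobs("w32",dict(manifold=(255,190,315,275)),.004)
c=ray(C,[(151,92),(481,96),(466,270),(164,268)],.023);print(np.round(c*1e3,1))
for k,u,v in (("brk",200,190),("brklab",200,157),("rod",352,185),("lin",410,180),("lin2",415,150)): print(k,P[v,u])
a=cv2.imread("pics/w32.png")[90:280,140:490];cv2.imwrite("pics/w32c.png",cv2.resize(a,None,fx=2.2,fy=2.2,interpolation=cv2.INTER_CUBIC))
E
```

```text
[(195, [468, -304, 6]), (203, [465, -307, 32]), (212, [457, -307, 33]), (220, [450, -307, 31]), (235, [437, -306, 32]), (245, [428, -306, 31]), (262, [412, -305, 31]), (266, [406, -304, 23]), (270, [395, -301, 1])]
[(195, [467, -318, 4]), (203, [465, -320, 32]), (212, [457, -320, 32]), (220, [450, -320, 32]), (235, [437, -319, 32]), (245, [428, -319, 31]), (262, [413, -319, 31]), (266, [406, -318, 23]), (270, [394, -316, 0])]
[(195, [468, -331, 5]), (203, [464, -332, 29]), (212, [457, -332, 31]), (220, [450, -332, 31]), (235, [437, -332, 31]), (245, [428, -332, 30]), (262, [412, -332, 31]), (266, [406, -331, 22]), (270, [395, -330, 1])]
manifold area 3084 rect c [ 435.4 -317.6] size [62.2 52.7] longaxis 0.1 centroid [ 433.8 -318.3]
manifold area 2640 rect c [ 437.  -318.9] size [35.7 56.4] longaxis -1.9 centroid [ 436.9 -318.7]
[[ 553.7 -212.8   23. ]
 [ 551.2 -479.4   23. ]
 [ 402.5 -481.1   23. ]
 [ 404.  -208.9   23. ]]
brk [ 0.47304599 -0.24346507  0.01275347]
brklab [ 0.50176666 -0.24622791  0.01508401]
rod [ 0.47932093 -0.37633823  0.02562237]
lin [ 0.48338937 -0.42572125  0.02361166]
lin2 [ 0.50829125 -0.4287193   0.02245295]
```

View pics/w32c.png

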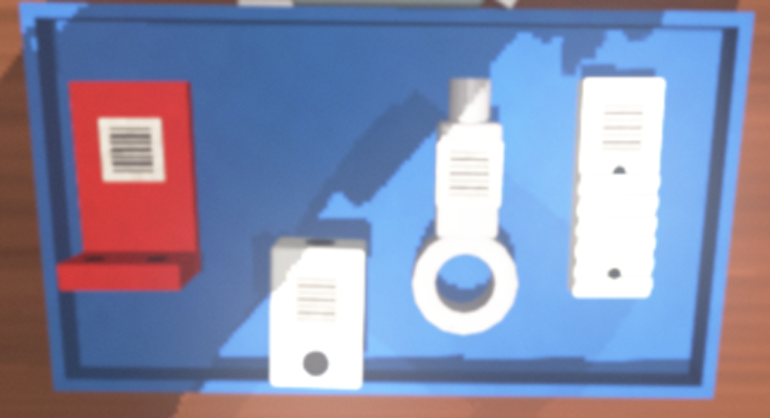

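{"op": "move_arm", "data": {
  "targets": [
    [0.03,0,0,0,1],
    [0.045,-0.001,0,-8.5,1],
    [0,0,0,-8.5,1],
    [0,0,0,-8.5,1],
    [0,0,0,-8.5,1],
    [0,0,0,-8.5,1],
    [0,0,0,-8.5,1],
    [0,0,0,-8.5,1]
  ]
}}

```text
clock: 60.8
tool_pos: [0.5337, -0.3492, 0.2461]
eef_rot: [0.867, 0.499, -0.001, -0.001]
ft_force: [0.4, 0.3, 0.2]
gripper_width: 0.0855
```

{"op": "move_arm", "data": {
  "targets": [
    [0,0,0,-8.5,1],
    [0,0,0,-8.5,1],
    [0,0,0,-8.5,1],
    [0,0,0,-5,1],
    [0,0.02,0.02,0,1],
    [0,0.03,0.02,0,1],
    [0,0,0,0,1],
    [0,0,0,0,1]
  ]
}}

```text
clock: 61.6
tool_pos: [0.5835, -0.3486, 0.2058]
eef_rot: [0.707, 0.707, -0.001, -0.002]
ft_force: [-0.4, 0.1, 0.7]
gripper_width: 0.0853
```

```bash
python3 - <<'E'
from h import *
print(tilt());plan([.59,-.346,.15],90)
snap("wrist","w33")
E
```

```text
[-0.00354817  0.00173059 -0.99999221]
now [ 583.5 -348.6  205.8] yaw 90.0 j6 -31.0 clk 61.6 w 85.3
 shift mm [ 2.5  6.7 55.8] dist 56
 yaw 90 roll 0.0 predicted j6 (tool x ccw = -) -30.4
```

View pics/w33.png

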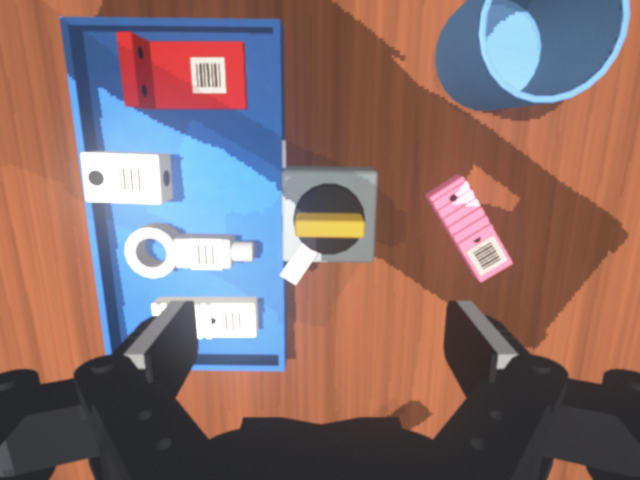

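```bash
python3 - <<'E'
from h import *
print(tilt(),st()["tool_pos"])
C,p,d=snap("wrist","w34");P=cloud(C,d)
hsv=cv2.cvtColor(p,cv2.COLOR_RGB2HSV)
m=((hsv[...,0]>20)&(hsv[...,0]<35)&(hsv[...,1]>130)&(abs(P[...,2]-.070)<.005)).astype(np.uint8);m[:,:280]=0;m[:,380:]=0;m[:180]=0;m[260:]=0
cs,_=cv2.findContours(m,cv2.RETR_EXTERNAL,cv2.CHAIN_APPROX_NONE);cn=max(cs,key=cv2.contourArea)[:,0,:]
q=(ray(C,cn,.070)[:,:2]*1e3).astype(np.float32);print("bar",cv2.minAreaRect(q),np.median(P[m>0][:,2]))
h=(abs(P[...,2]-.034)<.003).astype(np.uint8);h[:,:270]=0;h[:,390:]=0;h[:150]=0;h[280:]=0
cs,_=cv2.findContours(h,cv2.RETR_EXTERNAL,cv2.CHAIN_APPROX_NONE);cn=max(cs,key=cv2.contourArea)[:,0,:]
q=(ray(C,cn,.034)[:,:2]*1e3).astype(np.float32);print("housing",cv2.minAreaRect(q))
E
```

```text
[-2.26602725e-03  9.82647462e-04 -9.99996950e-01] [ 0.58346356 -0.34877752  0.20691729]
bar ((589.1339721679688, -345.2532958984375), (12.633119583129883, 44.1307487487793), 88.58213806152344) 0.07004115140292688
housing ((588.7005615234375, -345.44207763671875), (69.38035583496094, 69.3460693359375), 89.34424591064453)
```

{"op": "move_arm", "data": {
  "targets": [
    [0.003,0.0055,0,8.5,1],
    [0,0,0,8.5,1],
    [0,0,0,8.5,1],
    [0,0,0,8.5,1],
    [0,0,0,8.5,1],
    [0,0,0,8.5,1],
    [0,0,0,8.5,1],
    [0,0,0,8.5,1]
  ]
}}

```text
clock: 62.5
tool_pos: [0.5892, -0.3459, 0.2093]
eef_rot: [0.982, 0.188, 0.0, 0.0]
ft_force: [-0.5, -0.3, -0.5]
gripper_width: 0.0855
```

{"op": "move_arm", "data": {
  "targets": [
    [0,0,0,8.5,1],
    [0,0,0,8.5,1],
    [0,0,0.02,6.2,1],
    [0,0,0.03,0,0.5],
    [0,0,0.03,0,0.2],
    [0,0,0,0,0.2],
    [0,0,0,0,0.2]
  ]
}}

```text
clock: 63.2
tool_pos: [0.5895, -0.3457, 0.129]
eef_rot: [1.0, -0.01, -0.0, -0.0]
ft_force: [0.5, -0.4, -0.4]
gripper_width: 0.0515
```

```bash
python3 - <<'E'
from h import *
print(tilt());plan([.589,-.3457,.066],-1)
snap("wrist","w35")
E
```

```text
[-2.03458378e-04  3.65985552e-05 -9.99999979e-01]
now [ 589.5 -345.7  129. ] yaw -1.2 j6 60.7 clk 63.2 w 51.5
 shift mm [-0.5 -0.  63. ] dist 63
 yaw -1 roll -0.2 predicted j6 (tool x ccw = -) 60.6
```

View pics/w35.png

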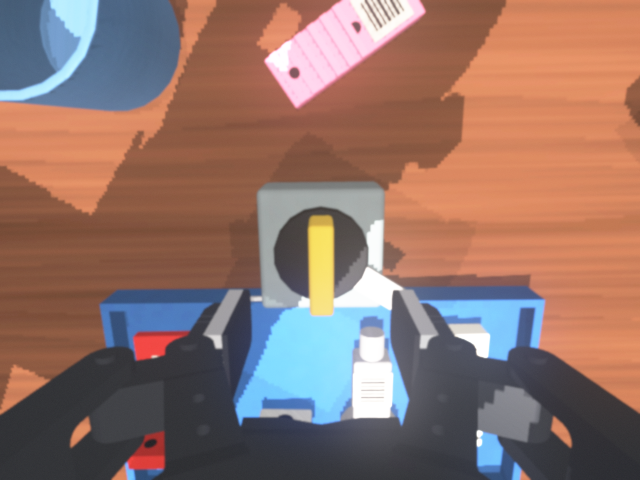

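Bar (columns 308–333, centre 321) is centred between the jaws. Descend and grip.

{"op": "move_arm", "data": {
  "targets": [
    [0,0,0.025,0,0.2],
    [0,0,0.025,0,0.2],
    [0,0,0.012,0,0.2],
    [0,0,0,0,0],
    [0,0,0,0,-0.3],
    [0,0,0,0,-0.8],
    [0,0,0,0,-0.9],
    [0,0,0,0,-0.9]
  ],
  "force": 45
}}

```text
clock: 64.05
tool_pos: [0.5907, -0.3458, 0.068]
eef_rot: [1.0, -0.01, 0.001, 0.001]
ft_force: [-0.6, 1.4, 6.4]
gripper_width: 0.0109
```

{"op": "move_arm", "data": {
  "targets": [
    [0,0,0,0,-0.9],
    [0,0,0,0,-0.9]
  ]
}}

```text
clock: 64.25
tool_pos: [0.5907, -0.3458, 0.0681]
eef_rot: [1.0, -0.01, 0.001, 0.001]
ft_force: [-1.3, 0.5, 6.2]
gripper_width: 0.0111
```

```bash
python3 - <<'E'
from h import *
print(tilt(),st()["ft_force"],st()["ft_torque"]);plan([.589,-.3457,.066],-1)
E
```

```text
[ 0.0021436  -0.00122799 -0.99999695] [-1.28046451  0.4773644   6.19431133] [ 0.09755024  0.14962001 -0.02427772]
now [ 590.7 -345.8   68.1] yaw -1.2 j6 60.7 clk 64.25 w 11.1
 shift mm [-1.8 -0.1  2.1] dist 3
 yaw -1 roll -0.2 predicted j6 (tool x ccw = -) 60.6
```

{"op": "move_arm", "data": {
  "targets": [
    [-0.001,0,-0.0015,0,-0.9],
    [0,0,0,6,-0.9],
    [0,0,0,6,-0.9],
    [0,0,0,6,-0.9],
    [0,0,0,6,-0.9],
    [0,0,0,0,-0.9]
  ]
}}

```text
clock: 64.85
tool_pos: [0.5905, -0.3466, 0.0682]
eef_rot: [0.976, -0.22, 0.002, 0.001]
ft_force: [7.5, -4.8, -7.7]
gripper_width: 0.011
```

```bash
python3 - <<'E'
from h import *
print(tilt(),st()["ft_force"],st()["ft_torque"]);plan([.589,-.3457,.068],-58)
E
```

```text
[ 0.00359322 -0.00258502 -0.9999902 ] [ 7.52711319 -4.80734245 -7.69278726] [-0.81717675 -0.85170622  0.02423339]
now [ 590.5 -346.6   68.2] yaw -25.4 j6 84.9 clk 64.85 w 11.0
 shift mm [-1.7 -0.1  0.2] dist 2
 yaw -58 roll 32.6 predicted j6 (tool x ccw = -) 117.6
```

{"op": "move_arm", "data": {
  "targets": [
    [0.0015,0,0.001,6,-0.9],
    [0,0,0,6,-0.9],
    [0,0,0,6,-0.9],
    [0,0,0,6,-0.9],
    [0,0,0,6,-0.9],
    [0,0,0,4,-0.9],
    [0,0,0,0,-0.9],
    [0,0,0,0,-0.9]
  ]
}}

```text
clock: 65.65
tool_pos: [0.5899, -0.3474, 0.0681]
eef_rot: [0.87, -0.494, 0.001, 0.001]
ft_force: [-4.9, -3.8, 5.9]
gripper_width: 0.0107
```

```bash
python3 - <<'E'
from h import *
print(tilt(),st()["ft_force"],st()["ft_torque"]);plan([.589,-.3457,.068],-58)
E
```

```text
[ 1.42834212e-04 -2.20118441e-03 -9.99997567e-01] [-4.92072668 -3.77180411  5.87175288] [-0.81182431  0.79970841  0.05509621]
now [ 589.9 -347.4   68.1] yaw -59.2 j6 118.7 clk 65.65 w 10.7
 shift mm [-1.9 -0.1  0.1] dist 2
 yaw -58 roll -1.2 predicted j6 (tool x ccw = -) 117.6
```

{"op": "move_arm", "data": {
  "targets": [
    [0,0,0,2.5,-0.9],
    [0,0,0,0,-0.9],
    [0,0,0,0,-0.6],
    [0,0,0,0,-0.3],
    [0,0,0,0,0],
    [0,0,0,0,0],
    [0,0,-0.02,0,0],
    [0,0,-0.04,0,0.3]
  ]
}}

```text
clock: 66.45
tool_pos: [0.5882, -0.3446, 0.124]
eef_rot: [0.859, -0.512, -0.003, -0.0]
ft_force: [1.0, -0.7, 0.0]
gripper_width: 0.0546
```

{"op": "move_arm", "data": {
  "targets": [
    [0,0,-0.045,0,0.5],
    [0,0,-0.045,0,1],
    [0,0,-0.02,0,1],
    [0,0,0,0,1],
    [0,0,0,0,1]
  ]
}}

```text
clock: 66.95
tool_pos: [0.5901, -0.3458, 0.2367]
eef_rot: [0.859, -0.512, 0.0, -0.0]
ft_force: [0.2, -0.0, -0.6]
gripper_width: 0.0855
```

```bash
python3 - <<'E'
from h import *
print(st()["tool_pos"])
C,p,d=snap("wrist","w36");P=cloud(C,d)
hsv=cv2.cvtColor(p,cv2.COLOR_RGB2HSV)
m=((hsv[...,0]>20)&(hsv[...,0]<35)&(hsv[...,1]>130)&(abs(P[...,2]-.070)<.006)).astype(np.uint8)
cs,_=cv2.findContours(m,cv2.RETR_EXTERNAL,cv2.CHAIN_APPROX_NONE);cn=max(cs,key=cv2.contourArea)[:,0,:]
q=(ray(C,cn,.070)[:,:2]*1e3).astype(np.float32);print("bar",cv2.minAreaRect(q));print(cv2.boxPoints(cv2.minAreaRect(q)))
E
```

```text
[ 0.59011821 -0.34576254  0.23665717]
bar ((589.21533203125, -346.43994140625), (11.561034202575684, 45.535125732421875), 31.479061126708984)
[[ 572.3966  -330.0416 ]
 [ 596.17444 -368.87534]
 [ 606.03406 -362.8383 ]
 [ 582.2562  -324.00455]]
```

View pics/w36.png

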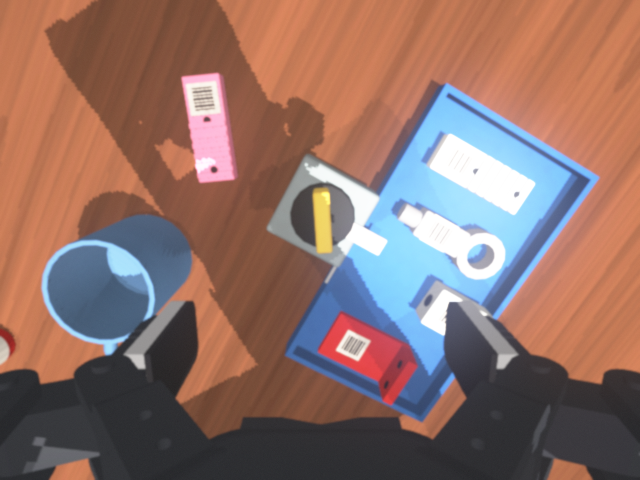

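```bash
python3 - <<'E'
from h import *
snap("scene","s37");snap("top","t37")
E
```

```text
(no output)
```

View pics/s37.png

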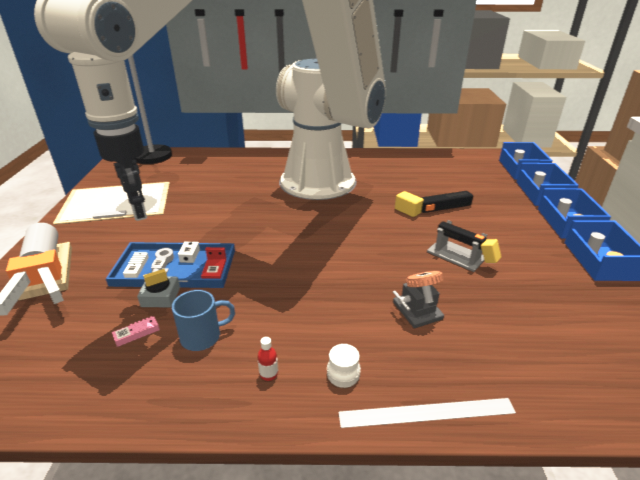

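View pics/t37.png

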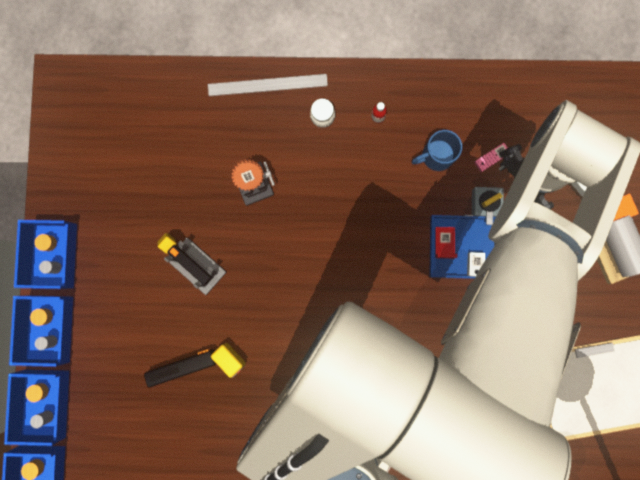

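```bash
python3 -c "
from cell import robot
print(robot.hand_in(), robot.state()['clock'])"
```

```text
the job is handed in; nothing more can be done
the job is handed in; nothing more can be done
```

I finished the job and handed it in at about 67 s. No verdict came back, and the cell shows no sign of whether a label was read, so the readings rest on my aim and hold times.

- **Readings:** I read the gear, bracket, rod eye, liner and manifold in that order. I held each one for more than a second, about 8 cm away, at about 9° to square for the gear and 25° for the flat labels. Wrist pictures showed the four part labels centred under the beam. I held the gear before finding a 2 mm sideways error in the wrist camera, so by calculation its beam was about 2.4 mm off the label's middle. I corrected the bracket during its hold.
- **Scanner:** it is back in its cradle, within about 1 mm and 0.2° of where it started.
- **Parts:** all four lie flat, label up, in the tray. The manifold was shifted about 4 cm inside the tray while the arm was away and now rests against the tray's robot-side wall. Its measured top height (31 mm) shows it is still flat, so I left it there.
- **Lock knob:** the bar turned about 57° clockwise (1.0 rad) and stayed there after I let go.
- **Left alone:** in the final pictures the bottle, jar, mug, pink liner and larger scanner were where they started.
- **Disagreement:** wrist views taken a quarter turn apart disagreed by about 2.5 mm in x for the bracket and rod eye. I took closer looks before gripping those two parts.

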